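Make up a urine kit and a smear kit in a sampling laboratory

TASK

Make up the two sampling kits from the stock on the bench. In the narrow two-part tray the specimen jar goes in the larger compartment and the tall tube in the smaller one; in the broad three-part tray the slide box goes in the long compartment, the fixative dropper bottle in the square one and the small sample bottle in the narrow one. Set each down upright and flat on the floor of its own compartment, and leave the rack of tubes, the beaker and the timer where they are.

Things in the scene. Friction and masses are not known exactly. Their poses are not given: they have to be found in the camera images.
- specimen_jar: Specimen jar: wide, squat round jar of clear plastic with a ribbed white screw cap, empty, about 35 g. Body 48 mm in diameter; cap 52 mm in diameter, from 46 to 62 mm above the underside; 62 mm tall in all. Stands upright. Origin at the centre of its underside, z up. The widest of the round things with a cap.
- tall_tube: Tall self-standing sample tube of clear plastic with a ribbed white screw cap, empty, about 30 g. Body 29 mm in diameter; cap 34 mm in diameter, from 98 to 116 mm above the underside; 116 mm tall in all, flat foot. Stands upright. Origin at the centre of its underside, z up.
- small_bottle: Small sample bottle: narrow round clear bottle with a paper band and a ribbed white screw cap, empty, about 25 g. Body 28 mm in diameter; cap 31 mm in diameter, from 50 to 65 mm above the underside; 65 mm tall in all. Stands upright. Origin at the centre of its underside, z up.
- dropper_bottle: Fixative dropper bottle: opaque white bottle of square section, 40 x 40 mm and 58 mm high, with a round grey cap 27 mm in diameter on top (straight from 63 to 82 mm above the underside, tapering to 20 mm at the top); 90 mm tall in all, about 85 g. Stands upright. Origin at the centre of its underside, z up, x and y along the sides of the square.
- slide_box: Microscope-slide box: plain grey rectangular closed box with a paper label on its lid, 86 mm long (x) x 44 mm wide (y) x 40 mm tall, about 90 g, lying flat. Origin at the centre of its underside, z up.
- two_part_tray: Narrow kit tray of blue plastic, fixed; outside 76 (x) x 140 (y) mm, 15 tall; floor 3, walls and the one partition 4 mm thick, all walls 15 high. Origin: centre of underside, z up. Compartments, inside x by y, centre (x, y) in mm: the larger, for the specimen jar, 68 x 76, (0, -28); the smaller, for the tall tube, 68 x 52, (0, 40).
- three_part_tray: Broad kit tray of blue plastic, fixed; outside 140 (x) x 120 (y) mm, 15 tall; floor 3, walls and partitions 4 mm thick, all walls 15 high. Origin: centre of underside, z up. Compartments, inside x by y, centre (x, y) in mm: long one on the -x side, for the slide box, 66 x 112, (-33, 0); square one, dropper bottle, 62 x 62, (35, -25); narrow one, small sample bottle, 62 x 46, (35, 33).
- tube_rack: Bystander: orange plastic rack full of thin capped tubes, 150 mm (x) x 78 mm (y), 104 mm tall with its tubes, 0.7 kg, loose. Origin at the centre of its underside, z up. To be left where it stands.
- beaker: Bystander: small empty glass beaker, 54 mm in diameter at the rim, 70 mm tall, loose. Origin at the centre of its underside, z up. To be left where it stands.
- timer: Bystander: flat white bench timer with a dark display and three grey keys, 56 mm (x) x 64 mm (y) x 20 mm tall, loose. Origin at the centre of its underside, z up. To be left where it lies.
Mind the look-alikes: they are no part of the job. Leave any brown look-alike of the three_part_tray alone.

How it is judged:
By the outcome, as a careful person would: the job done as asked, in the order asked, and still so for the second after the job is handed in, with the robot touching nothing.
It also fails if it takes over 120 s, if anything falls off the work surface, if the arm or the gripper's body presses on something with over 40 N, if the wrist force passes 120 N, or if a joint passes its speed limit or range.

ROBOT

A 7-joint arm with a two-finger parallel gripper is mounted at the origin on the work surface. World frame = base frame: x ahead of the robot, y to its left, z up, the work surface at z = 0. Lengths are in mm, angles in rad, forces in N, time in s.
With the tool pointing down it reaches from about 400 to 925 mm from the base axis. Payload 4.1 kg.
Tool frame: the origin (TCP) lies at the very end of the fingers, on their centre line; the grasp point (between the pads) lies 19 mm behind it; z points along the fingers, y is the direction in which the jaws open and shut (so a half turn about z gives the same grasp; the last joint's range is limited). The gripper opens to 85 mm and grips with 20 to 120 N. Pads are 22 mm wide; open, the fingers measure 114 mm over their backs; the gripper's body (76 mm by 85 mm) begins 54 mm behind the grasp point. The pads swing forward as they close: fully open they stand 13 mm farther back than shut.
Start: joints at [-1.389, 0.398, 0.045, 1.537, -0.019, 1.207, -0.051], TCP at [180.109, 624.583, 231.347] pointing down, gripper open.
Joint ranges: [-2.82, 2.82], [-0.49, 2.23], [-1.37, 1.46], [0, 2.46], [-1.36, 4.5], [0.23, 2], [-2.94, 2.94]. Speed limits (rad/s): [2.57, 2.57, 3.14, 3.14, 3.14, 3.14, 3.14].

INTERFACE

Orientations are given as a unit quaternion [w, x, y, z].
In Python, from plant import env, eyes, order gives the robot as it stands.
- The arm moves only by the tool move_arm, never from a script. Its argument "series" is one flat list of numbers, 7 for each row, row after row: the turn, a rotation vector about the tool's x, y, z in rad, then the shift along the tool's x, y, z in cm, then the finger opening in cm, from 0 to 8.54. In form: [rx, ry, rz, x, y, z, grip, rx, ry, rz, x, y, z, grip, ...]. A call has 1 to 5 rows; each row is the pose to reach, as a shift and turn from the pose commanded when the call began, along the tool's axes at that moment; what a row does not reach only later rows make up. A row lasts 1/10 s, in which the tool goes at most 50 mm and 8.59 degrees, less where a joint would pass 70% of its speed; a pose out of reach is approached as far as the arm can. A call with a gripper value outside its range is refused whole. The fingers move at their own pace and stop on an object; "force" is the grip in N (left out, the last holds). Time passes only in rows, so rows that repeat a pose let the fingers close. It gives the time, the measured TCP pose, the force and the opening at its end, in the units of the state.
- env.read_state(): the state, without advancing time (a new reading comes with each control period).
- eyes.camera(name): name is "side" or "top" or "wrist"; returns a dict with "image" (480x640x3 uint8, blue, green, red), "camera_matrix" (3x3 intrinsics, pixels), "world_to_cam" (4x4, takes a point from world to camera coordinates). Camera axes: x right, y down, z forward; pixel columns grow to the right and rows downward; lengths in mm; the calibration is good to about 2 mm. A picture is of the moment at which its call begins. There is no depth.
- order.close_job(): hands the job in, once; it reports no verdict.
The state is a dict: "t": time; "joint_positions": joint angles; "dq": joint speeds; "joint_torque": joint torques, N m; "tcp_pos": TCP position; "orientation": TCP orientation; "contact_force": force on the tool from outside, world axes, zero at the start; "ft_torque": the same for the moment, N m; "gripper_width": finger opening in mm.
Only numpy, scipy, OpenCV 4.12 (cv2) and the standard library are available. Lean on these libraries where they do the work, as an engineer would, in place of code of your own. Each camera call takes 0.05 s, during which the arm holds its last target.

## Working session

There is one attempt and no reset: what is moved stays moved. The work goes in short steps, Python scripts to look and compute and a tool call to move; the robot and the scene stay as the last step left them, time stands still between calls to the robot, and variables do not carry over. Pictures are saved under pics/ and viewed, and the job is handed in when it is done.

Besides the shell and the picture viewer there is one more tool, called after "Request:" as name(argument=value, ...), one argument or row to a line, values as JSON. move_arm: Moves the arm, as the interface text tells. Its arguments: {"type":"object","properties":{"series":{"type":"array"},"force":{"type":"number"}},"required":["series"]}

```bash
ls; mkdir -p pics
python3 - <<'E'
from plant import env, eyes, order
import cv2
s=env.read_state(); print(s)
for n in ("top","side","wrist"):
    c=eyes.camera(n); cv2.imwrite(f"pics/{n}0.png",c["image"]); print(n,c["camera_matrix"],c["world_to_cam"])
E
```

```text
pics
{'t': 0.0, 'joint_positions': array([-1.38901572,  0.39917636,  0.04506844,  1.53787813, -0.01869693,
        1.20687439, -0.05069985]), 'dq': array([-6.06998718e-04, -3.41980510e-05,  2.15165836e-04,  2.21096265e-03,
        3.82937082e-04,  1.63739066e-03, -2.71821727e-04]), 'joint_torque': array([ 1.79664147e-05, -4.75126362e+01,  1.36452746e+00, -2.54222274e+01,
        1.15573007e-02,  9.53994255e-03,  5.01893140e-06]), 'tcp_pos': array([179.94558087, 623.94540764, 230.27508851]), 'orientation': array([-5.99180189e-05,  1.39889178e-01,  9.90166704e-01, -9.55374117e-04]), 'contact_force': array([-0.75598771, -1.0112283 , -0.10031465]), 'ft_torque': array([-0.02571643, -0.00345888,  0.00371664]), 'gripper_width': 85.0674643664447}
top [[452.46350591   0.         319.72759741]
 [  0.         452.46350591 238.72834769]
 [  0.           0.           1.        ]] [[ 2.90659362e-02 -9.98926262e-01  3.60762370e-02 -2.65217638e+01]
 [-9.89811269e-01 -3.37960215e-02 -1.38316593e-01  4.41948663e+02]
 [ 1.39387310e-01 -3.16883647e-02 -9.89730784e-01  1.11105468e+03]
 [ 0.00000000e+00  
[... 151 characters left out ...]
    0.           1.        ]] [[ 8.33543949e-01 -5.52004800e-01 -2.22527768e-02 -3.86310766e+02]
 [-3.27993834e-01 -4.62064444e-01 -8.23963891e-01  1.76657286e+02]
 [ 4.44549806e-01  6.94108889e-01 -5.66205192e-01  1.12627661e+03]
 [ 0.00000000e+00  0.00000000e+00  0.00000000e+00  1.00000000e+00]]
wrist [[342.04929744   0.         316.07951976]
 [  0.         342.04929744 236.50382905]
 [  0.           0.           1.        ]] [[ 2.76805779e-01  9.60924516e-01 -1.62347434e-03 -6.49212579e+02]
 [ 9.12425046e-01 -2.62304209e-01  3.14129014e-01 -4.02442907e+01]
 [ 3.01428427e-01 -8.84340251e-02 -9.49378916e-01  3.80853955e+02]
 [ 0.00000000e+00  0.00000000e+00  0.00000000e+00  1.00000000e+00]]
```

View pics/top0.png

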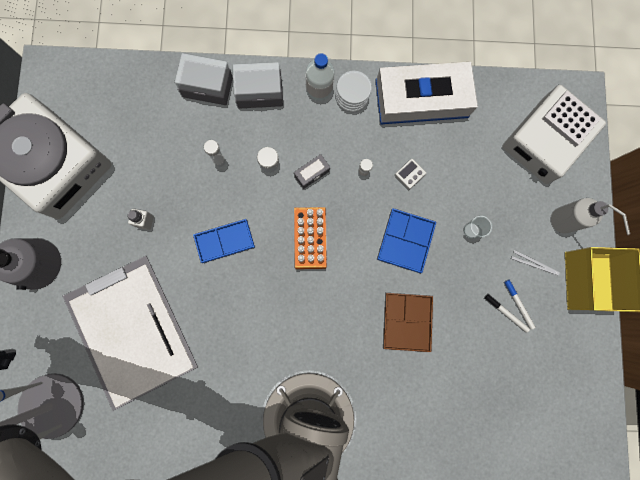

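View pics/side0.png

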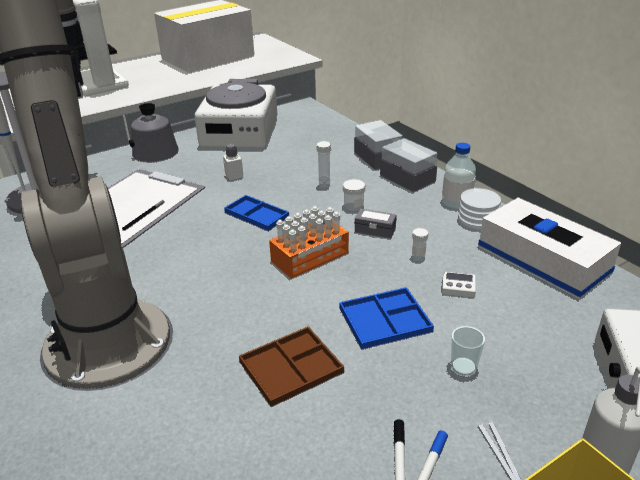

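View pics/wrist0.png

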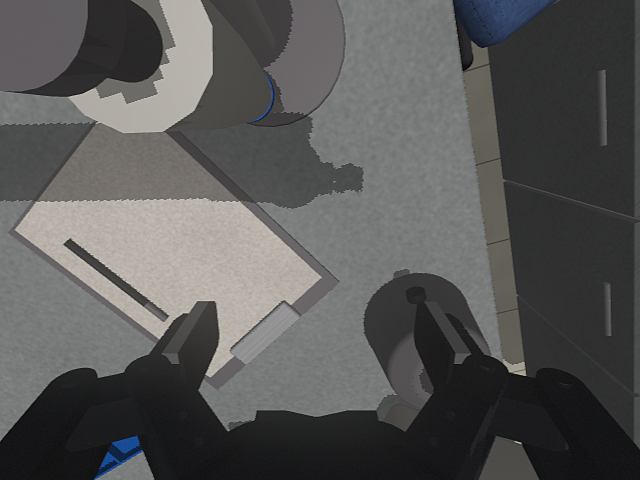

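The top view shows these at (col,row):
- tall tube (212,150)
- jar (268,157)
- slide box (312,172)
- small bottle (366,165)
- dropper (138,217)
- two-part tray (224,241)
- blue three-part tray (407,241), with the brown look-alike at (408,322)
- rack (310,238), beaker (478,229) and timer (410,174), which stay where they are

Next I'll enlarge the crops and measure.

```bash
cat > h.py <<'E'
import numpy as np, cv2
from plant import env, eyes, order
from scipy.spatial.transform import Rotation as R
def cast(c,px,z):
    px=np.atleast_2d(np.array(px,float)); K=c["camera_matrix"];T=c["world_to_cam"]
    d=np.c_[(px-[K[0,2],K[1,2]])/K[0,0],np.ones(len(px))]@T[:3,:3]
    o=-T[:3,:3].T@T[:3,3]
    return o+d*((z-o[2])/d[:,2])[:,None]
def proj(c,P):
    P=np.atleast_2d(P); T=c["world_to_cam"]; q=(P@T[:3,:3].T+T[:3,3])@c["camera_matrix"].T
    return q[:,:2]/q[:,2:]
def rect(mask):
    cs,_=cv2.findContours(mask,cv2.RETR_EXTERNAL,cv2.CHAIN_APPROX_NONE)
    return sorted(cs,key=cv2.contourArea)[::-1]
def target(pos,yaw,st=None):
    "tool-down pose, jaw axis at yaw (world, mod pi); print shift (cm) and rot from measured"
    st=st or env.read_state()
    q=st["orientation"]; Rc=R.from_quat([q[1],q[2],q[3],q[0]])
    best=None
    for k in (0,np.pi):
        y=np.array([np.cos(yaw+k),np.sin(yaw+k),0]); zt=np.array([0,0,-1.]); x=np.cross(y,zt)
        Rt=R.from_matrix(np.c_[x,y,zt]); rv=(Rc.inv()*Rt).as_rotvec()
        if best is None or np.linalg.norm(rv)<np.linalg.norm(best): best=rv
    return np.round(best,3), np.round(Rc.inv().apply(np.array(pos)-st["tcp_pos"])/10,2)
E
python3 - <<'E'
from h import *
im=cv2.imread("pics/top0.png")
a=cv2.resize(im[125:285,120:280],None,fx=3.75,fy=3.75,interpolation=cv2.INTER_CUBIC)
b=cv2.resize(im[125:285,285:445],None,fx=3.75,fy=3.75,interpolation=cv2.INTER_CUBIC)
cv2.imwrite("pics/cropA.png",a);cv2.imwrite("pics/cropB.png",b)
E
```

```text
(no output)
```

View pics/cropA.png

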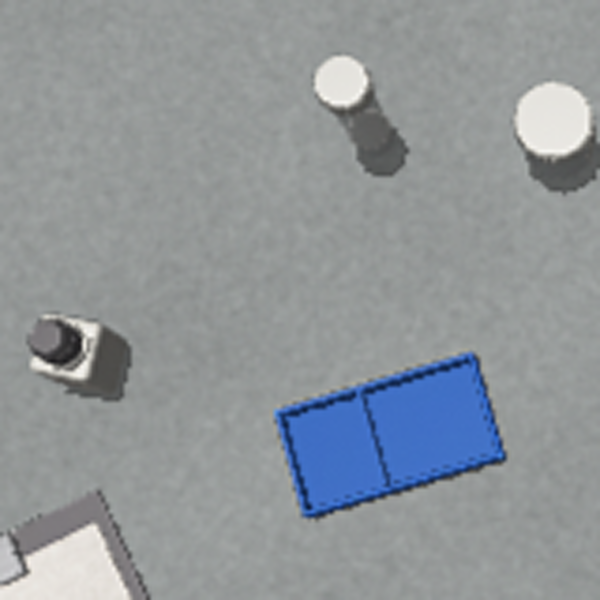

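View pics/cropB.png

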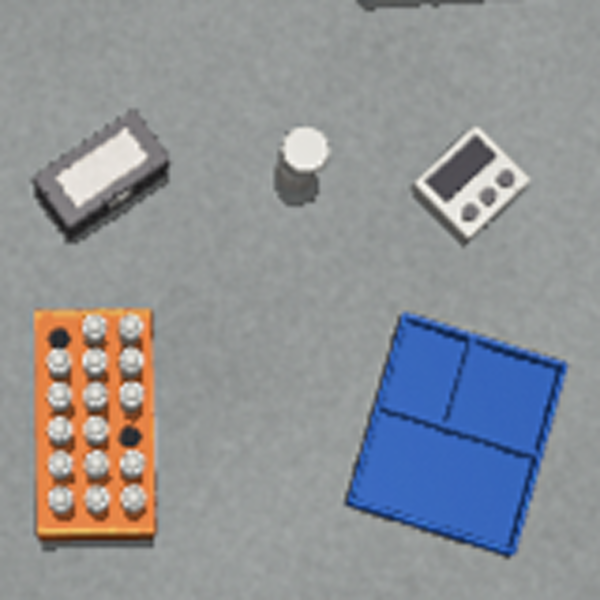

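The crops show that the large compartment of the two-part tray is on the image right. The blue three-part tray's long compartment is at the bottom, its narrow one upper left and its square one upper right. The brown tray at (408,322) is the look-alike, because the one meant is blue.

Look-alikes:
- **Capped round things:** (212,150) is the tall thin one, (268,157) the widest so it's the jar, and (366,165) small and narrow.
- **Grey boxes:** (203,77) and (258,84) are larger tubs. The labelled 86 mm one at (312,172) is the slide box.

Measuring now.

```bash
cat > meas.py <<'E'
from h import *
t=eyes.camera("top"); s=eyes.camera("side")
im=t["image"]; hsv=cv2.cvtColor(im,cv2.COLOR_BGR2HSV)
def sub(mask,x0,y0,x1,y1):
    m=np.zeros_like(mask); m[y0:y1,x0:x1]=mask[y0:y1,x0:x1]; return m
white=cv2.inRange(hsv,(0,0,205),(180,40,255))
blue=cv2.inRange(hsv,(100,120,60),(130,255,255))
for n,b,z in (("tube",(195,135,230,165),116),("jar",(250,140,285,175),62),("small",(352,152,380,177),65)):
    c=rect(sub(white,*b))[0]; (cx,cy),r=cv2.minEnclosingCircle(c)
    W=cast(t,c[:,0,:],z)[:,:2].astype(np.float32); (wx,wy),wr=cv2.minEnclosingCircle(W)
    M=cv2.moments(sub(white,*b),True); cen=cast(t,[M["m10"]/M["m00"],M["m01"]/M["m00"]],z)[0]
    print(n,(round(cx),round(cy)),"circ",round(wx,1),round(wy,1),"d",round(2*wr,1),"cen",cen[:2].round(1))
for n,b,w,d in (("two",(185,210,262,270),blue,None),("three",(370,200,445,280),blue,None)):
    c=rect(sub(w,*b))[0]; W=cast(t,c[:,0,:],15)[:,:2].astype(np.float32)
    print(n,cv2.minAreaRect(W), "box",cv2.boxPoints(cv2.minAreaRect(W)).round(0).tolist())
# slide label
m=sub(white,290,150,333,190); c=rect(m)[0]; print("label",cv2.minAreaRect(cast(t,c[:,0,:],40)[:,:2].astype(np.float32)))
# dropper
m=sub(cv2.inRange(hsv,(0,0,0),(180,255,90)),122,205,146,228);M=cv2.moments(m,True)
E
python3 meas.py
python3 - <<'E'
import cv2
im=cv2.imread("pics/side0.png")
cv2.imwrite("pics/cropC.png",cv2.resize(im[130:290,200:440],None,fx=3.33,fy=3.33,interpolation=cv2.INTER_CUBIC))
im=cv2.imread("pics/top0.png")
cv2.imwrite("pics/cropD.png",cv2.resize(im[200:240,115:165],None,fx=12,fy=12,interpolation=cv2.INTER_CUBIC))
cv2.imwrite("pics/cropE.png",cv2.resize(im[150:195,287:337],None,fx=12,fy=12,interpolation=cv2.INTER_CUBIC))
E
```

```text
tube (210, 146) circ 644.1 256.8 d 31.9 cen [644.2 257.1]
jar (267, 156) circ 642.4 126.7 d 49.9 cen [642.4 126.9]
small (366, 164) circ 631.9 -122.0 d 29.6 cen [ 631.4 -122.4]
two ((432.01214599609375, 230.8241424560547), (77.54276275634766, 140.656005859375), 19.001564025878906) box [[372.0, 285.0], [418.0, 152.0], [492.0, 177.0], [446.0, 310.0]]
three ((448.6777038574219, -237.23318481445312), (119.46713256835938, 140.90277099609375), 74.34329223632812) box [[365.0, -276.0], [500.0, -314.0], [533.0, -199.0], [397.0, -161.0]]
label ((620.08740234375, 13.493497848510742), (25.288711547851562, 58.19437789916992), 37.544837951660156)
```

View pics/cropC.png

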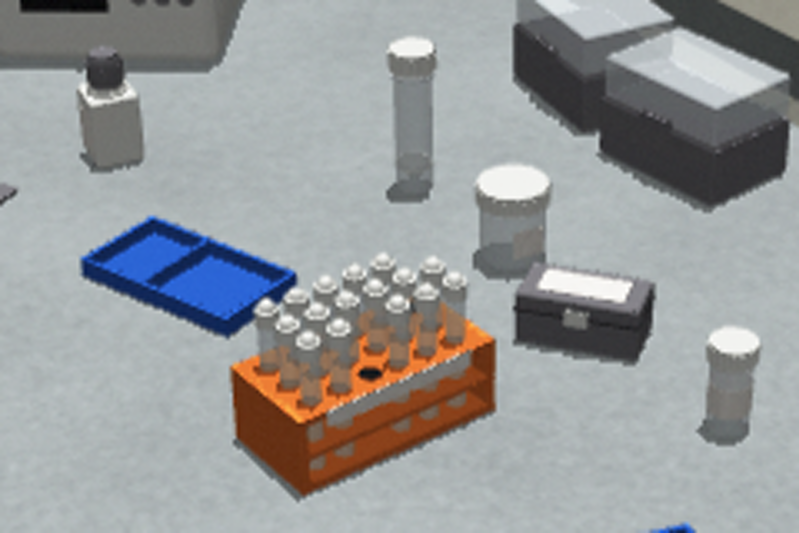

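View pics/cropD.png

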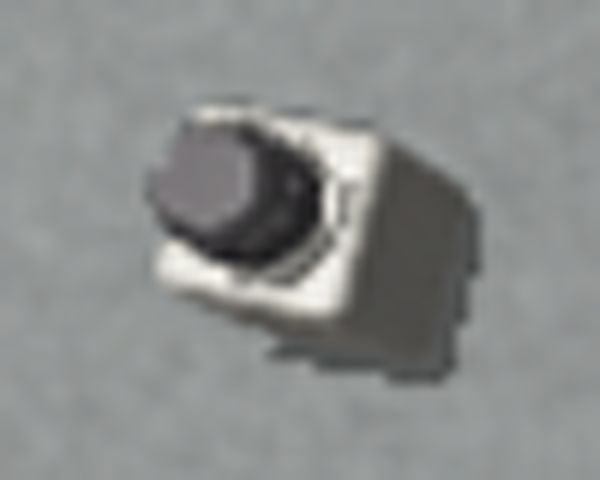

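View pics/cropE.png

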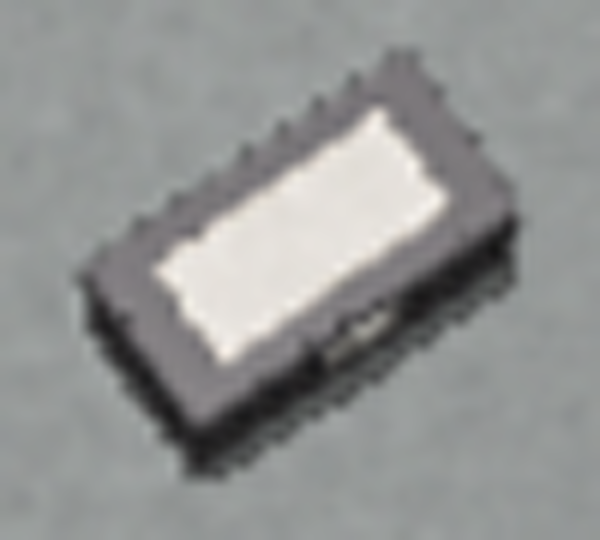

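Run:
```python
from h import *
t=eyes.camera("top"); s=eyes.camera("side")
def f(pts,ox,oy,k): return (np.array(pts)+.5)/k-.5+[ox,oy]
for n,p,o,z in (("drop",[(195,103),(383,130),(345,318),(155,275)],(115,200),58),("slide",[(85,275),(400,48),(515,200),(197,425)],(287,150),40)):
    W=cast(t,f(p,*o,12),z); print(n,W[:,:2].round(1).tolist(),W.mean(0).round(1),cv2.minAreaRect(W[:,:2].astype(np.float32)))
print("cap",cast(t,f([(208,178)],115,200,12),90))
# tray axis
for yaw,c in ((19.0,(432,230.8)),):
  pass
# side check: project predicted points into side view
P=np.array([[644.1,256.8,116],[642.4,126.7,62],[631.9,-122,65],[620,13.5,40]])
print(proj(s,P).round(1))
sh=cv2.cvtColor(s["image"],cv2.COLOR_BGR2HSV); w=cv2.inRange(sh,(0,0,190),(180,40,255))
k,l,st,ce=cv2.connectedComponentsWithStats(w)
for i in range(1,k):
    if st[i,4]>60 and 280<ce[i][0]<440 and 130<ce[i][1]<260: print(st[i],ce[i].round(1))
print(proj(s,[[432,230.8,15],[448.7,-237.2,15]]))
b=cv2.inRange(sh,(100,120,60),(130,255,255)); 
for c in rect(b)[:2]: print(cv2.boundingRect(c), cast(s,c[:,0,:],15).mean(0), cv2.minAreaRect(cast(s,cv2.convexHull(c)[:,0,:],15)[:,:2].astype(np.float32)))
```

```text
drop [[498.7, 453.6], [494.5, 415.2], [455.3, 419.7], [462.8, 458.5]] [477.8 436.7  58. ] ((477.11920166015625, 437.0364074707031), (39.40700912475586, 39.3719367980957), 83.50894165039062)
slide [[609.7, 59.3], [662.5, -6.2], [629.9, -31.8], [577.9, 34.4]] [620.   13.9  40. ] ((620.2218627929688, 14.102069854736328), (41.46300506591797, 84.20186614990234), 38.139183044433594)
cap [[477.43021966 437.25054598  90.        ]]
[[323.  143.2]
 [353.4 183.5]
 [419.9 230.9]
 [375.  214.9]]
[356 120  45  21 520] [377.6 130. ]
[386 139  50  23 582] [410.  149.9]
[316 141  14   6  70] [323.1 143.5]
[342 178  23  12 204] [353.5 183.9]
[362 211  28  10 173] [375.4 215.2]
[412 227  16  10 114] [420.  231.3]
[[255.57003394 208.89345866]
 [384.04456357 312.43101791]]
(339, 287, 95, 62) [ 442.23744715 -247.47090405   15.        ] ((444.4143981933594, -245.8400421142578), (133.1436004638672, 144.85855102539062), 74.2629623413086)
(224, 195, 65, 36) [426.88292211 218.45455111  15.        ] ((426.8907775878906, 219.61224365234375), (90.2595443725586, 153.98275756835938), 19.06688690185547)
```

Both views agree to about 1 mm. I'll start with the jar: grip its cap, TCP at z about 35.

Run:
```python
from h import *
print(target((642.4,126.8,110),np.deg2rad(74)))
```

```text
(array([-0.   ,  0.   , -0.001]), array([-58.21, -35.01,  12.12]))
```

Request:
move_arm(
  series=[0,0,0,-58.2,-35,3,8.5,0,0,0,-58.2,-35,3,8.5,0,0,0,-58.2,-35,3,8.5,0,0,0,-58.2,-35,3,8.5,0,0,0,-58.2,-35,3,8.5],
  force=40,
)

```text
t: 0.85
tcp_pos: [351.3, 440.0, 220.4]
orientation: [0.0, 0.14, 0.99, 0.0]
contact_force: [1.0, 0.4, 0.3]
gripper_width: 84.9
```

```bash
cat > go.py <<'E'
import sys
from h import *
a=list(map(float,sys.argv[1:5])); s=env.read_state()
print(round(s["t"],2),s["joint_positions"].round(2),s["tcp_pos"].round(1),s["contact_force"].round(1),round(s["gripper_width"],1))
print(target(a[:3],np.deg2rad(a[3]),s))
E
python3 go.py 642.4 126.8 150 74
```

```text
0.85 [-1.09  0.25  0.14  1.77 -0.04  1.12  0.35] [351.3 440.  220.4] [1.  0.4 0.3] 84.9
(array([ 0.001,  0.   , -0.001]), array([-36.64, -22.04,   7.03]))
```

Request:
move_arm(
  series=[0,0,0,-36.6,-22,4,8.5,0,0,0,-36.6,-22,4,8.5,0,0,0,-36.6,-22,4,8.5,0,0,0,-36.6,-22,4,8.5,0,0,0,-36.6,-22,4,8.5],
)

```text
t: 1.35
tcp_pos: [520.7, 257.8, 197.1]
orientation: [0.0, 0.14, 0.99, 0.0]
contact_force: [0.7, 1.4, 0.8]
gripper_width: 84.6
```

```bash
python3 go.py 642.4 126.8 100 74
```

```text
1.35 [-0.75  0.31  0.27  1.75 -0.09  1.09  0.84] [520.7 257.8 197.1] [0.7 1.4 0.8] 84.6
(array([ 0.001,  0.   , -0.001]), array([-15.32,  -9.23,   9.71]))
```

Request:
move_arm(
  series=[0,0,0,-15.3,-9.2,6,8.5,0,0,0,-15.3,-9.2,6,8.5,0,0,0,-15.3,-9.2,6,8.5,0,0,0,-15.3,-9.2,6,8.5,0,0,0,-15.3,-9.2,9,8.5],
)

```text
t: 1.85
tcp_pos: [647.0, 121.0, 109.0]
orientation: [0.005, 0.144, 0.99, -0.001]
contact_force: [0.3, -0.5, 0.5]
gripper_width: 85.0
```

```bash
python3 go.py 642.4 126.8 36 74
python3 - <<'E'
from h import *
cv2.imwrite("pics/w1.png",eyes.camera("wrist")["image"])
E
```

```text
1.85 [-0.47  0.53  0.31  1.65 -0.18  0.98  1.17] [647. 121. 109.] [ 0.3 -0.5  0.5] 85.0
(array([-0.001,  0.009, -0.011]), array([0.68, 0.43, 7.29]))
```

View pics/w1.png

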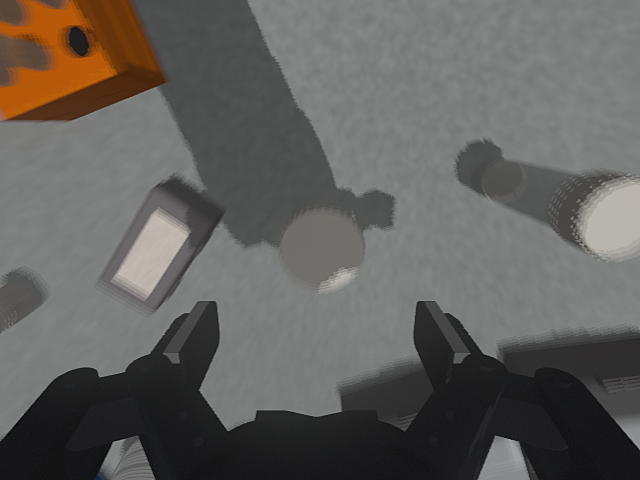

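The wrist view shows the jar cap centred between the fingers at about (322,250), with the slide box on the left and the tube on the right. The arm was still settling.

```bash
python3 go.py 642.4 126.8 36 74
```

```text
1.9 [-0.48  0.54  0.3   1.66 -0.18  0.97  1.17] [640.3 123.8 101.8] [-2.   0.3 -3.8] 85.0
(array([-0.005, -0.004, -0.007]), array([-0.14,  0.37,  6.58]))
```

Request:
move_arm(
  series=[0,0,0,0,0,2,8.5,0,0,0,0,0,4,8.5,0,0,0,0,0,5.5,8.5,0,0,0,0,0,6.5,8.5,0,0,0,0,0,6.5,8.5],
)

```text
t: 2.4
tcp_pos: [639.9, 128.9, 40.7]
orientation: [-0.001, 0.14, 0.99, -0.0]
contact_force: [-0.1, 0.6, 0.8]
gripper_width: 85.1
```

```bash
python3 go.py 642.4 126.8 36 74
```

```text
2.4 [-0.46  0.61  0.28  1.7  -0.21  0.86  1.19] [639.9 128.9  40.7] [-0.1  0.6  0.8] 85.1
(array([-0.001, -0.002, -0.001]), array([-0.3 , -0.13,  0.47]))
```

Request:
move_arm(
  series=[0,0,0,-0.2,-0.1,0.4,8.5,0,0,0,-0.2,-0.1,0.4,4.2,0,0,0,-0.2,-0.1,0.4,4.2,0,0,0,-0.2,-0.1,0.4,4.2,0,0,0,-0.2,-0.1,0.4,4.2],
  force=35,
)

```text
t: 2.9
tcp_pos: [643.5, 127.0, 39.0]
orientation: [0.001, 0.14, 0.99, 0.0]
contact_force: [0.2, -0.7, 3.2]
gripper_width: 50.9
```

```bash
python3 go.py 642.4 126.8 36 74;python3 - <<'E'
from h import *
cv2.imwrite("pics/w2.png",eyes.camera("wrist")["image"]);cv2.imwrite("pics/s2.png",cv2.resize(eyes.camera("side")["image"][80:280,260:500],None,fx=3,fy=3))
E
```

```text
2.9 [-0.46  0.62  0.28  1.7  -0.21  0.86  1.2 ] [643.5 127.   39. ] [ 0.2 -0.7  3.2] 50.9
(array([ 0.001,  0.001, -0.002]), array([ 0.1 , -0.05,  0.3 ]))
```

View pics/s2.png

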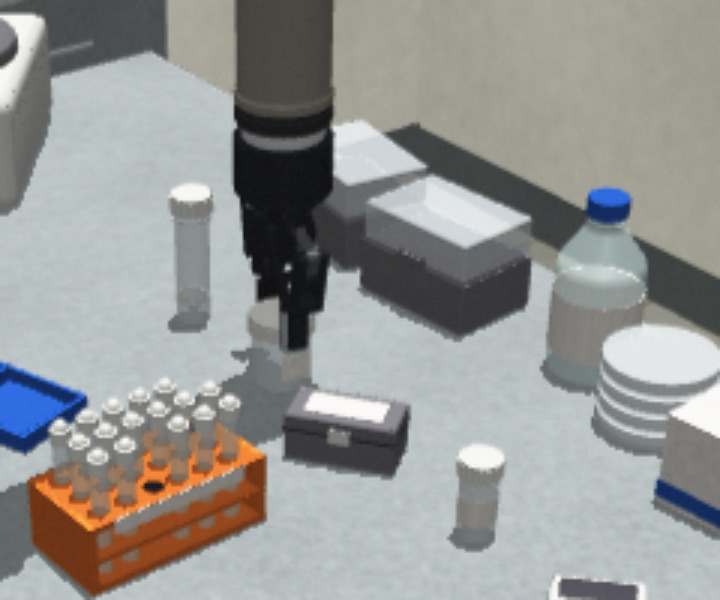

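View pics/w2.png

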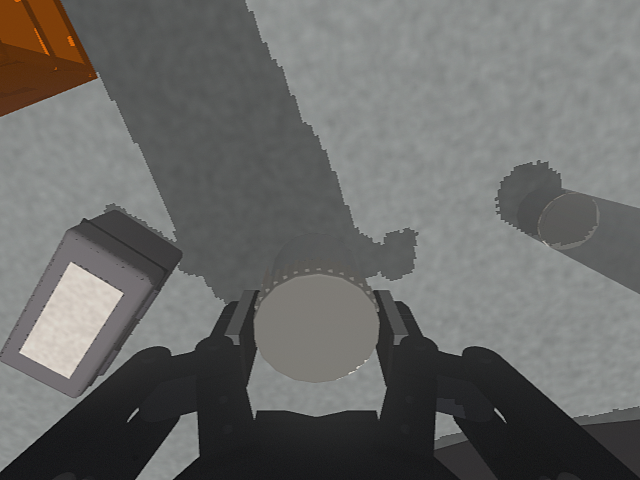

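The cap is held at 50.9 mm, centred at (316,325) in the wrist view, and nothing else was disturbed. Lifting and carrying it.

```bash
python3 go.py 441.1 204.3 85 74
```

```text
3.0 [-0.46  0.62  0.28  1.7  -0.21  0.86  1.2 ] [643.5 127.   39. ] [-1.1 -0.9  5.6] 50.6
(array([ 0.001,  0.001, -0.002]), array([21.58,  1.82, -4.63]))
```

Request:
move_arm(
  series=[0,0,0,0,0,-2.5,4.2,0,0,0,3,0.2,-4.6,4.2,0,0,0,8,0.7,-4.6,4.2,0,0,0,13,1.1,-4.6,4.2,0,0,0,17,1.5,-4.6,4.2],
)

```text
t: 3.5
tcp_pos: [480.4, 189.3, 83.5]
orientation: [-0.001, 0.139, 0.99, 0.0]
contact_force: [-0.7, 0.7, 0.3]
gripper_width: 50.7
```

Request:
move_arm(
  series=[0,0,0,3,0.2,0,4.2,0,0,0,4.6,0.3,0,4.2,0,0,0,4.6,0.3,0,4.2,0,0,0,4.6,0.3,0,4.2],
)

```text
t: 3.9
tcp_pos: [440.8, 204.1, 84.1]
orientation: [0.001, 0.14, 0.99, 0.0]
contact_force: [0.7, -0.6, 0.5]
gripper_width: 50.8
```

```bash
python3 go.py 441.1 204.3 42 74;python3 - <<'E'
from h import *
cv2.imwrite("pics/w3.png",eyes.camera("wrist")["image"])
E
```

```text
3.9 [-0.77  0.29  0.29  2.08 -0.12  0.78  0.88] [440.8 204.1  84.1] [ 0.7 -0.6  0.5] 50.8
(array([ 0.001,  0.001, -0.001]), array([-0.02,  0.02,  4.21]))
```

View pics/w3.png

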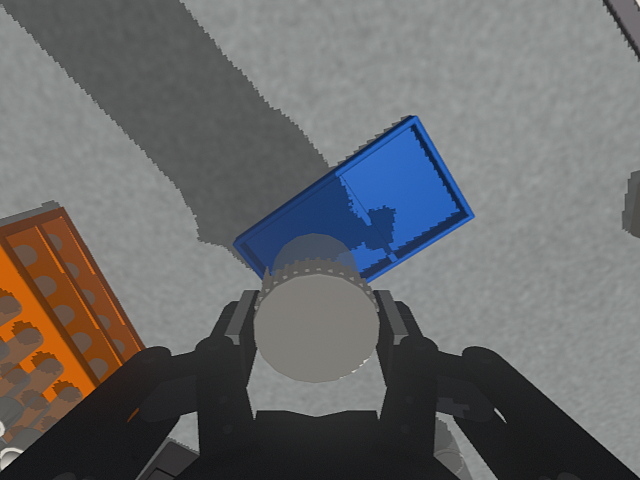

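The jar is over the larger compartment, with the partition to its right at about (370,225). Lowering.

Request:
move_arm(
  series=[0,0,0,0,0,2,4.2,0,0,0,0,0,3.4,4.2,0,0,0,0,0,4,4.2,0,0,0,0,0,4.2,4.2,0,0,0,0,0,4.2,4.2],
)

```text
t: 4.45
tcp_pos: [441.3, 203.6, 42.3]
orientation: [0.0, 0.141, 0.99, 0.0]
contact_force: [0.2, 0.9, -0.5]
gripper_width: 50.6
```

```bash
python3 go.py 441.1 204.3 42 74
```

```text
4.45 [-0.75  0.36  0.27  2.11 -0.15  0.69  0.91] [441.3 203.6  42.3] [ 0.2  0.9 -0.5] 50.6
(array([ 0.   ,  0.001, -0.003]), array([0.04, 0.06, 0.03]))
```

Request:
move_arm(
  series=[0,0,0,0,0,0.1,4.2,0,0,0,0,0,0.1,4.2,0,0,0,0,0,0.1,6,0,0,0,0,0,0.1,7.5,0,0,0,0,0,0.1,8],
)

```text
t: 4.95
tcp_pos: [440.2, 204.3, 41.0]
orientation: [0.0, 0.14, 0.99, 0.0]
contact_force: [-0.2, 0.7, 0.9]
gripper_width: 79.9
```

Request:
move_arm(
  series=[0,0,0,0,0,0,8,0,0,0,0,0,-2,8,0,0,0,0,0,-6,8,0,0,0,0,0,-11,8,0,0,0,0,0,-14,8],
)

```text
t: 5.45
tcp_pos: [441.4, 204.6, 184.2]
orientation: [0.002, 0.14, 0.99, 0.001]
contact_force: [0.6, 0.2, -0.4]
gripper_width: 79.8
```

```bash
python3 go.py 644.2 257 185 74;python3 - <<'E'
from h import *
cv2.imwrite("pics/s4.png",cv2.resize(eyes.camera("side")["image"][100:300,180:420],None,fx=3,fy=3))
E
```

```text
5.45 [-0.8   0.15  0.31  1.98 -0.06  1.01  0.82] [441.4 204.6 184.2] [ 0.6  0.2 -0.4] 79.8
(array([ 0.003,  0.003, -0.002]), array([-1.803e+01,  1.066e+01,  1.000e-02]))
```

View pics/s4.png

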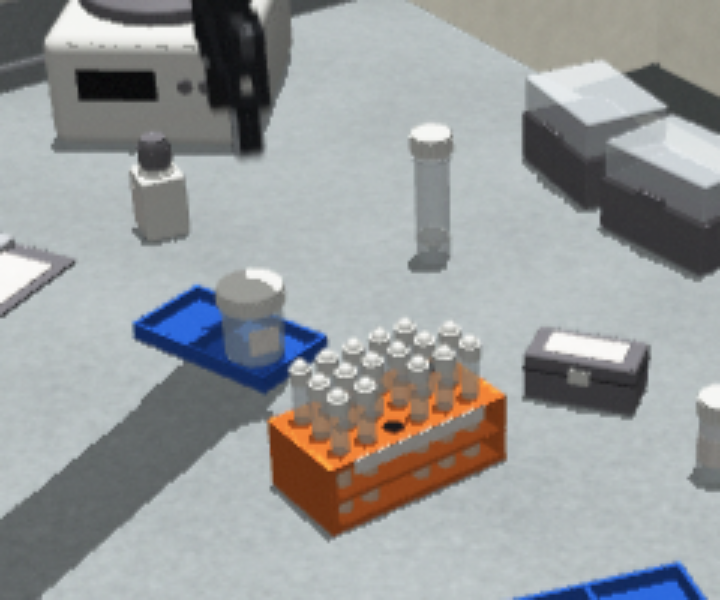

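The jar stands upright in the large compartment (crop 250,315). Now the tube, gripped by its cap with TCP z about 90.

Request:
move_arm(
  series=[0,0,0,-18,10.7,0,8,0,0,0,-18,10.7,0,8,0,0,0,-18,10.7,0,8,0,0,0,-18,10.7,0,8,0,0,0,-18,10.7,0,8],
)

```text
t: 6.0
tcp_pos: [646.8, 257.8, 178.9]
orientation: [0.001, 0.14, 0.99, -0.0]
contact_force: [-0.7, 0.1, -0.0]
gripper_width: 80.2
```

Request:
move_arm(
  series=[0,0,0,0,0,2,8,0,0,0,0,0,4,8],
)

```text
t: 6.2
tcp_pos: [643.0, 257.0, 140.1]
orientation: [0.0, 0.14, 0.99, 0.0]
contact_force: [-0.7, 0.4, 0.2]
gripper_width: 80.2
```

```bash
python3 go.py 644.2 257 91 74;python3 - <<'E'
from h import *
cv2.imwrite("pics/w5.png",eyes.camera("wrist")["image"])
E
python3 go.py 644.2 257 91 74
```

```text
6.2 [-0.66  0.57  0.31  1.53 -0.19  1.08  0.99] [643.  257.  140.1] [-0.7  0.4  0.2] 80.2
(array([ 0.   ,  0.   , -0.002]), array([-0.12,  0.03,  4.91]))
6.25 [-0.66  0.57  0.31  1.53 -0.19  1.08  0.99] [640.  256.1 135.7] [-1.8 -0.5 -3.3] 80.2
(array([-0.005, -0.006, -0.001]), array([-0.4 ,  0.22,  4.47]))
```

View pics/w5.png

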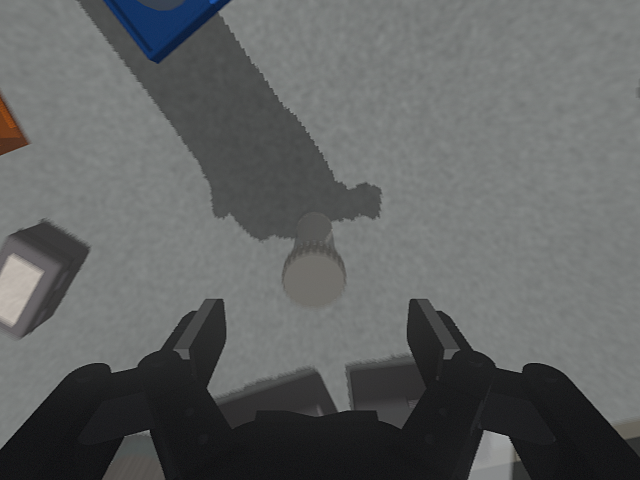

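The tube cap at (314,278) is centred between the fingers. Descending.

Request:
move_arm(
  series=[0,0,0,-0.1,0,2,8,0,0,0,-0.1,0,3.5,8,0,0,0,-0.1,0,4.5,8,0,0,0,-0.1,0,4.6,8,0,0,0,-0.1,0,4.6,6],
)

```text
t: 6.75
tcp_pos: [643.7, 256.9, 95.2]
orientation: [0.0, 0.14, 0.99, 0.0]
contact_force: [-0.6, -0.5, 0.6]
gripper_width: 67.3
```

```bash
python3 go.py 644.2 257 91 74
```

```text
6.75 [-0.65  0.61  0.3   1.56 -0.2   1.    1.  ] [643.7 256.9  95.2] [-0.6 -0.5  0.6] 67.3
(array([ 0.   ,  0.   , -0.001]), array([-0.04,  0.02,  0.42]))
```

Request:
move_arm(
  series=[0,0,0,0,0,0.4,5,0,0,0,0,0,0.4,2.6,0,0,0,0,0,0.4,2.6,0,0,0,0,0,0.4,2.6,0,0,0,0,0,0.4,2.6],
)

```text
t: 7.25
tcp_pos: [644.1, 256.8, 91.5]
orientation: [0.0, 0.14, 0.99, 0.0]
contact_force: [-0.2, -0.3, 2.5]
gripper_width: 32.8
```

```bash
python3 go.py 419 268.6 165 74
```

```text
7.25 [-0.65  0.61  0.3   1.56 -0.2   0.99  1.  ] [644.1 256.8  91.5] [-0.2 -0.3  2.5] 32.8
(array([ 0.001,  0.001, -0.002]), array([21.95, -5.1 , -7.37]))
```

Request:
move_arm(
  series=[0,0,0,0,0,-2.5,2.6,0,0,0,3,-0.7,-5,2.6,0,0,0,8,-1.9,-5,2.6,0,0,0,13,-3,-5,2.6,0,0,0,17,-4,-5,2.6],
)

```text
t: 7.75
tcp_pos: [466.8, 265.8, 140.9]
orientation: [-0.0, 0.14, 0.99, 0.0]
contact_force: [-0.3, 0.5, 0.2]
gripper_width: 32.9
```

Request:
move_arm(
  series=[0,0,0,3,-0.7,0,2.6,0,0,0,5,-1.1,0,2.6,0,0,0,5,-1.1,0,2.6,0,0,0,5,-1.1,0,2.6,0,0,0,5,-1.1,0,2.6],
)

```text
t: 8.25
tcp_pos: [419.7, 268.6, 141.3]
orientation: [0.001, 0.141, 0.99, 0.0]
contact_force: [-0.6, -0.0, 0.4]
gripper_width: 32.9
```

```bash
python3 go.py 419 268.6 94.5 74;python3 - <<'E'
from h import *
cv2.imwrite("pics/w6.png",eyes.camera("wrist")["image"]);cv2.imwrite("pics/s6.png",cv2.resize(eyes.camera("side")["image"][100:300,180:420],None,fx=3,fy=3))
E
```

```text
8.25 [-0.92  0.23  0.31  2.   -0.09  0.92  0.72] [419.7 268.6 141.3] [-0.6 -0.   0.4] 32.9
(array([ 0.001,  0.001, -0.003]), array([ 0.08, -0.03,  4.68]))
```

View pics/w6.png

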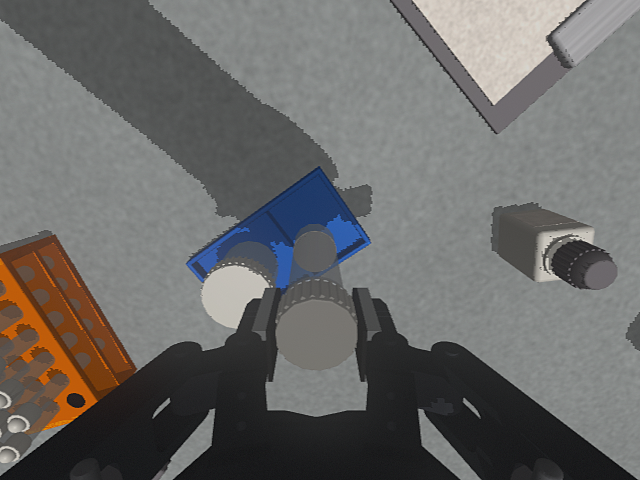

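View pics/s6.png

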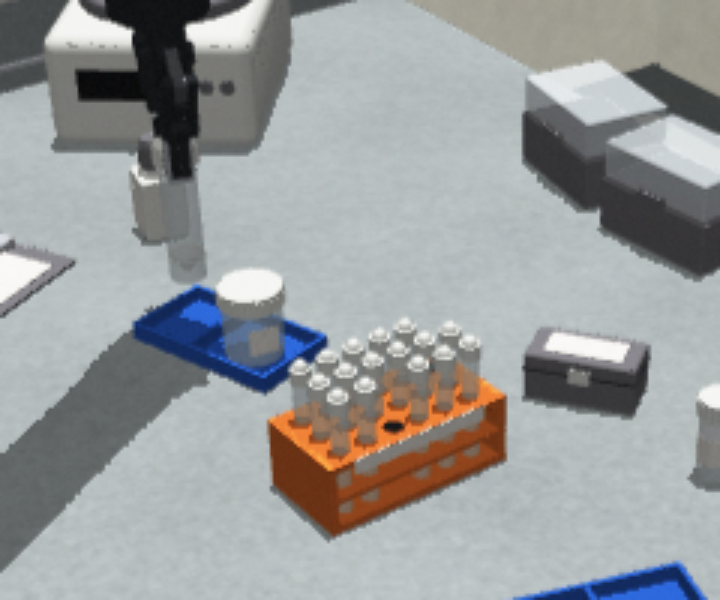

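The tube hangs upright over the smaller compartment, its foot at about (315,248) in the wrist view. Lowering 4.7 cm and releasing.

Request:
move_arm(
  series=[0,0,0,0.1,0,2,2.6,0,0,0,0.1,0,3.6,2.6,0,0,0,0.1,0,4.4,2.6,0,0,0,0.1,0,4.7,2.6,0,0,0,0.1,0,4.7,2.6],
)

```text
t: 8.85
tcp_pos: [418.4, 268.8, 94.5]
orientation: [0.0, 0.14, 0.99, 0.0]
contact_force: [-0.3, 0.4, -1.0]
gripper_width: 32.6
```

Request:
move_arm(
  series=[0,0,0,0,0,0.1,2.6,0,0,0,0,0,0.1,2.6],
)

```text
t: 9.05
tcp_pos: [418.6, 269.0, 94.3]
orientation: [0.001, 0.14, 0.99, 0.001]
contact_force: [-0.5, -2.1, 7.8]
gripper_width: 32.7
```

Request:
move_arm(
  series=[0,0,0,0,0,0,4.5,0,0,0,0,0,0,6,0,0,0,0,0,0,7,0,0,0,0,0,-1,7,0,0,0,0,0,-4,7],
)

```text
t: 9.55
tcp_pos: [415.3, 267.7, 131.5]
orientation: [-0.002, 0.14, 0.99, -0.002]
contact_force: [-0.0, -0.1, 0.1]
gripper_width: 70.0
```

Request:
move_arm(
  series=[0,0,0,0,0,-4,7,0,0,0,0,0,-5,7],
)

```text
t: 9.75
tcp_pos: [419.7, 270.6, 187.6]
orientation: [0.003, 0.14, 0.99, 0.003]
contact_force: [-0.2, -0.4, 0.3]
gripper_width: 69.8
```

```bash
python3 go.py 620.1 13.7 140 38;python3 - <<'E'
from h import *
cv2.imwrite("pics/s7.png",cv2.resize(eyes.camera("side")["image"][100:300,180:420],None,fx=3,fy=3))
E
```

```text
9.75 [-0.94  0.17  0.31  1.96 -0.06  1.02  0.69] [419.7 270.6 187.6] [-0.2 -0.4  0.3] 69.8
(array([0.008, 0.002, 0.627]), array([-26.36, -19.15,   4.74]))
```

View pics/s7.png

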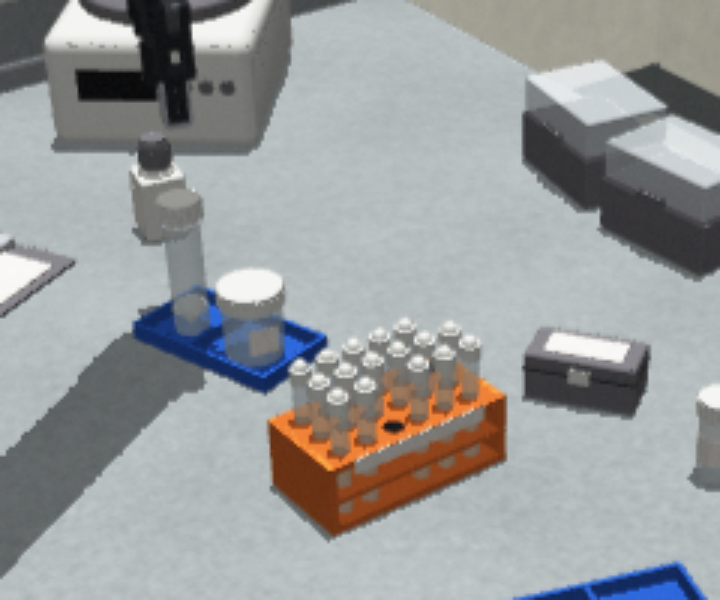

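The tube stands in the small compartment (crop 190,320). Next is the slide box, with jaws across its 44 mm width at 38°.

Request:
move_arm(
  series=[0,0,0.627,-26.4,-19.1,0,7,0,0,0.627,-26.4,-19.1,0,7,0,0,0.627,-26.4,-19.1,0,7,0,0,0.627,-26.4,-19.1,0,7,0,0,0.627,-26.4,-19.1,0,7],
)

```text
t: 10.3
tcp_pos: [571.6, 70.6, 182.1]
orientation: [-0.001, 0.44, 0.898, -0.0]
contact_force: [0.2, 0.3, -0.6]
gripper_width: 70.2
```

```bash
python3 go.py 620.1 13.7 100 38
```

```text
10.3 [-0.62  0.35  0.53  1.79 -0.2   1.06  0.64] [571.6  70.6 182.1] [ 0.2  0.3 -0.6] 70.2
(array([-0.001, -0.001, -0.003]), array([-7.48,  0.35,  8.21]))
```

Request:
move_arm(
  series=[0,0,0,-7.5,0.3,1,7,0,0,0,-7.5,0.3,3,7,0,0,0,-7.5,0.3,6,7,0,0,0,-7.5,0.3,8.2,7,0,0,0,-7.5,0.3,8.2,7],
)

```text
t: 10.8
tcp_pos: [616.2, 14.7, 96.5]
orientation: [-0.004, 0.439, 0.899, -0.002]
contact_force: [-0.8, -0.3, 0.1]
gripper_width: 69.7
```

```bash
python3 - <<'E'
from h import *
cv2.imwrite("pics/w8.png",eyes.camera("wrist")["image"])
E
python3 go.py 620.1 13.7 17 38
```

```text
10.85 [-0.46  0.52  0.5   1.75 -0.3   0.95  0.82] [617.9  14.9  98.8] [0.  0.2 0.4] 70.2
(array([-0.004, -0.003, -0.   ]), array([-0.25,  0.14,  8.18]))
```

View pics/w8.png

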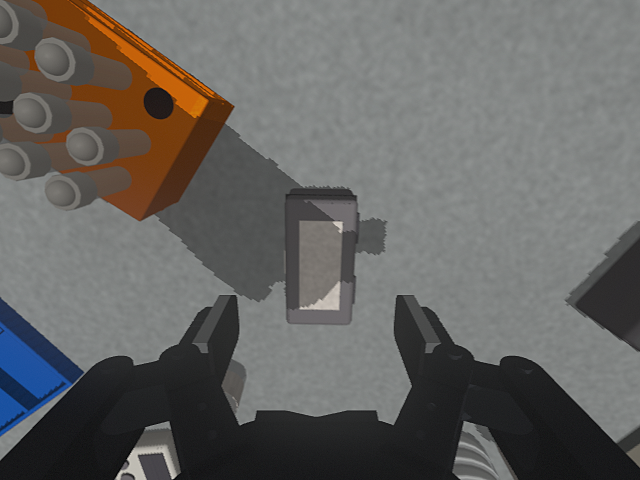

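The slide box is square to the jaws: its lid is centred at about (320,255) and its edges are vertical. Descending.

Request:
move_arm(
  series=[0,0,0,0,0.1,3,7,0,0,0,0,0.1,6,7,0,0,0,0,0.1,7.5,7,0,0,0,0,0.1,8,7,0,0,0,0,0.1,8,7],
)

```text
t: 11.35
tcp_pos: [621.0, 15.5, 21.5]
orientation: [0.0, 0.438, 0.899, 0.0]
contact_force: [0.5, -0.4, -0.2]
gripper_width: 70.4
```

```bash
python3 go.py 620.1 13.7 17 38
```

```text
11.35 [-0.43  0.62  0.45  1.8  -0.36  0.81  0.87] [621.   15.5  21.5] [ 0.5 -0.4 -0.2] 70.4
(array([0.001, 0.   , 0.   ]), array([-0.09, -0.18,  0.45]))
```

Request:
move_arm(
  series=[0,0,0,-0.1,-0.1,0.4,7,0,0,0,-0.1,-0.1,0.4,3.6,0,0,0,-0.1,-0.1,0.4,3.6,0,0,0,-0.1,-0.1,0.4,3.6,0,0,0,-0.1,-0.1,0.4,3.6],
  force=40,
)

```text
t: 11.85
tcp_pos: [621.3, 13.9, 18.0]
orientation: [0.001, 0.439, 0.899, 0.0]
contact_force: [1.1, 0.5, 5.1]
gripper_width: 43.2
```

```bash
python3 go.py 620.1 13.7 17 38
```

```text
11.85 [-0.42  0.63  0.45  1.8  -0.36  0.8   0.87] [621.3  13.9  18. ] [1.1 0.5 5.1] 43.2
(array([ 0.002,  0.001, -0.   ]), array([ 0.06, -0.11,  0.1 ]))
```

Request:
move_arm(
  series=[0,0,0,0,0,-3,3.6,0,0,0,0,0,-7,3.6,0,0,0,0,0,-12,3.6,0,0,0,0,0,-12.5,3.6],
)

```text
t: 12.25
tcp_pos: [624.7, 13.6, 148.4]
orientation: [0.005, 0.439, 0.899, 0.003]
contact_force: [0.7, -0.4, -0.7]
gripper_width: 43.1
```

```bash
python3 go.py 416.9 -228.3 140 -15.7
python3 - <<'E'
from h import *
cv2.imwrite("pics/w9.png",eyes.camera("wrist")["image"])
E
```

```text
12.25 [-0.48  0.47  0.53  1.71 -0.27  1.02  0.8 ] [624.7  13.6 148.4] [ 0.7 -0.4 -0.7] 43.1
(array([0.012, 0.001, 0.937]), array([ -6.28, -31.27,   0.57]))
```

View pics/w9.png

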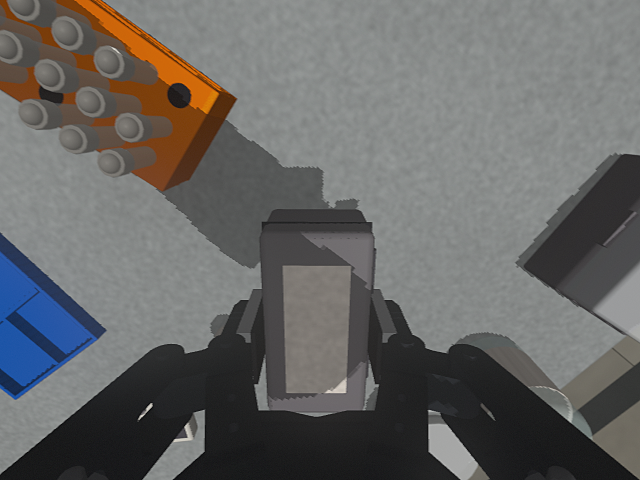

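The box is held level and square. Carrying it to the long compartment, 315 mm away with a 0.937 rad turn.

Request:
move_arm(
  series=[0,0,0.937,-6.2,-31,0,3.6,0,0,0.937,-6.2,-31,0,3.6,0,0,0.937,-6.2,-31,0,3.6,0,0,0.937,-6.2,-31,0,3.6,0,0,0.937,-6.2,-31,0,3.6],
)

```text
t: 12.8
tcp_pos: [454.7, -176.1, 140.5]
orientation: [-0.001, 0.739, 0.674, -0.001]
contact_force: [0.3, -0.4, -0.6]
gripper_width: 43.2
```

```bash
python3 go.py 416.9 -228.3 100 -15.7
```

```text
12.8 [-0.4   0.28  0.81  2.03 -0.25  0.93  0.44] [ 454.7 -176.1  140.5] [ 0.3 -0.4 -0.6] 43.2
(array([-0.003, -0.   ,  0.181]), array([-5.55, -3.27,  4.05]))
```

Request:
move_arm(
  series=[0,0,0.181,-5.6,-3.3,0,3.6,0,0,0.181,-5.6,-3.3,2,3.6,0,0,0.181,-5.6,-3.3,4,3.6,0,0,0.181,-5.6,-3.3,5,3.6,0,0,0.181,-5.6,-3.3,5,3.6],
)

```text
t: 13.3
tcp_pos: [418.1, -227.2, 90.0]
orientation: [-0.002, 0.795, 0.607, -0.001]
contact_force: [-0.2, 0.4, -0.8]
gripper_width: 43.3
```

```bash
python3 - <<'E'
from h import *
cv2.imwrite("pics/w10.png",eyes.camera("wrist")["image"])
t=eyes.camera("top");cv2.imwrite("pics/t10.png",cv2.resize(t["image"][190:360,330:490],None,fx=3.5,fy=3.5))
E
python3 go.py 416.9 -228.3 21.5 -15.7
```

```text
13.4 [-0.27  0.36  0.81  2.1  -0.36  0.82  0.49] [ 419.9 -228.    91.7] [-0.6  0.6 -0.1] 43.1
(array([-0.001,  0.   ,  0.007]), array([-0.11, -0.27,  7.02]))
```

View pics/w10.png

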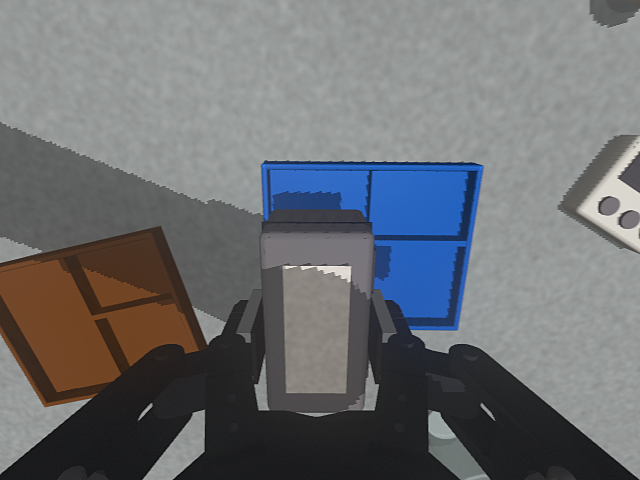

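View pics/t10.png

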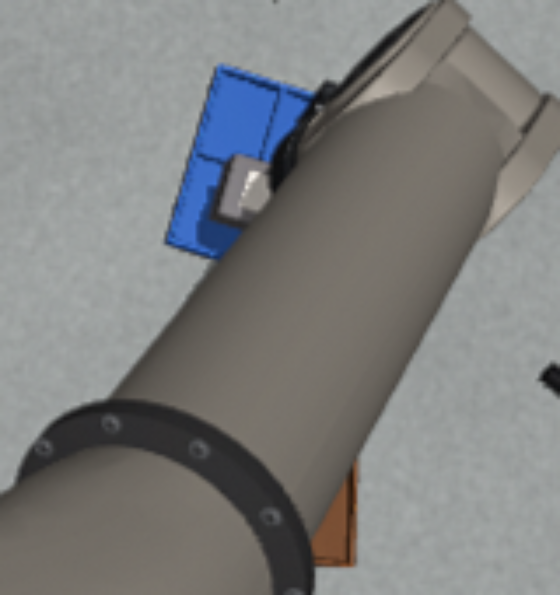

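The box is square over the long compartment of the blue tray. The brown look-alike at (100,310) in the wrist view is clear of it. Lowering.

Request:
move_arm(
  series=[0,0,0.005,-0.1,-0.2,2,3.6,0,0,0.005,-0.1,-0.2,4.5,3.6,0,0,0.005,-0.1,-0.2,6,3.6,0,0,0.005,-0.1,-0.2,6.4,3.6,0,0,0.005,-0.1,-0.2,6.4,3.6],
)

```text
t: 13.9
tcp_pos: [417.7, -228.8, 28.0]
orientation: [-0.0, 0.797, 0.604, -0.0]
contact_force: [-0.3, -0.2, -1.0]
gripper_width: 43.3
```

```bash
python3 go.py 416.9 -228.3 21 -15.7
```

```text
13.9 [-0.18  0.47  0.72  2.14 -0.48  0.69  0.59] [ 417.7 -228.8   28. ] [-0.3 -0.2 -1. ] 43.3
(array([-0.   ,  0.   ,  0.001]), array([ 0.03, -0.09,  0.7 ]))
```

Request:
move_arm(
  series=[0,0,0,0,-0.1,0.4,3.6,0,0,0,0,-0.1,0.65,3.6,0,0,0,0,-0.1,0.75,3.6,0,0,0,0,-0.1,0.75,3.6],
)

```text
t: 14.3
tcp_pos: [416.9, -228.6, 21.0]
orientation: [0.0, 0.797, 0.604, 0.0]
contact_force: [-1.1, 1.0, 3.0]
gripper_width: 43.2
```

Request:
move_arm(
  series=[0,0,0,0,0,0,5,0,0,0,0,0,0,6,0,0,0,0,0,0,6.5,0,0,0,0,0,-1,6.5,0,0,0,0,0,-4,6.5],
)

```text
t: 14.8
tcp_pos: [414.6, -227.7, 59.6]
orientation: [-0.002, 0.797, 0.604, -0.002]
contact_force: [-0.3, 0.4, 0.1]
gripper_width: 64.9
```

Request:
move_arm(
  series=[0,0,0,0,0,-4,6.5,0,0,0,0,0,-9,6.5,0,0,0,0,0,-14,6.5,0,0,0,0,0,-14,6.5],
)

```text
t: 15.2
tcp_pos: [420.4, -231.3, 206.9]
orientation: [0.005, 0.797, 0.604, 0.005]
contact_force: [0.1, 0.5, -0.4]
gripper_width: 65.1
```

```bash
python3 go.py 477.2 437 195 83.5; python3 go.py 477.2 437 195 -6.5;python3 - <<'E'
from h import *
cv2.imwrite("pics/w11.png",eyes.camera("wrist")["image"])
cv2.imwrite("pics/s11.png",cv2.resize(eyes.camera("side")["image"][200:400,280:520],None,fx=3,fy=3))
E
```

```text
15.2 [-0.44  0.16  0.95  1.99 -0.16  1.05  0.31] [ 420.4 -231.3  206.9] [ 0.1  0.5 -0.4] 65.1
(array([ 0.01 , -0.011,  1.411]), array([ 65.88, -12.59,   1.12]))
15.2 [-0.44  0.16  0.95  1.99 -0.16  1.05  0.31] [ 420.4 -231.3  206.9] [ 0.1  0.5 -0.4] 65.1
(array([ 0.013, -0.   , -0.16 ]), array([ 65.88, -12.59,   1.12]))
```

View pics/w11.png

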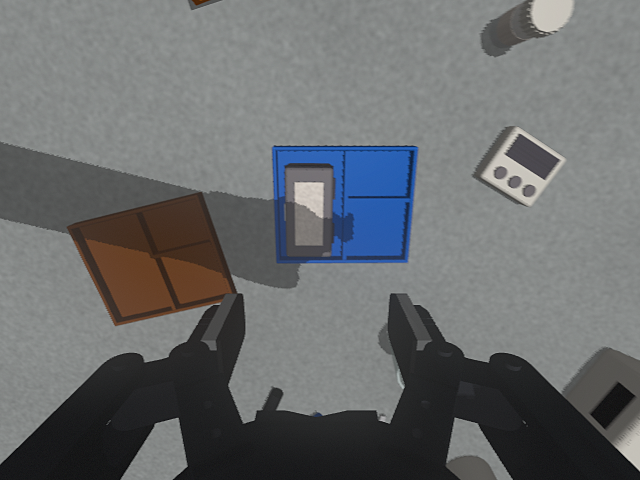

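View pics/s11.png

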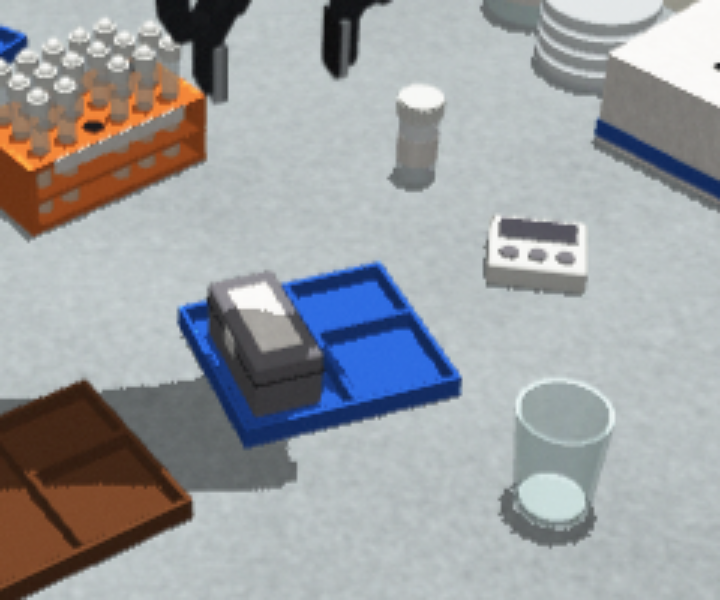

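The slide box lies flat in the long compartment (wrist 310,210; side crop 265,340). Next is the dropper: going high over the rack and turning −1.73 rad to 83.5°.

Request:
move_arm(
  series=[0,0,-1.73,65.9,-12.6,0,8,0,0,-1.73,65.9,-12.6,0,8,0,0,-1.73,65.9,-12.6,0,8,0,0,-1.73,65.9,-12.6,0,8,0,0,-1.73,65.9,-12.6,0,8],
)

```text
t: 15.8
tcp_pos: [435.9, 22.3, 199.2]
orientation: [-0.001, 0.517, 0.856, -0.001]
contact_force: [1.0, -0.3, 0.0]
gripper_width: 80.1
```

```bash
python3 go.py 477.2 437 195 83.5
```

```text
15.8 [-0.8   0.04  0.67  2.07 -0.03  1.04  0.37] [435.9  22.3 199.2] [ 1.  -0.3  0. ] 80.1
(array([-0.002, -0.002, -0.974]), array([34.81, 22.92,  0.39]))
```

Request:
move_arm(
  series=[0,0,-0.974,34.8,22.9,0,8,0,0,-0.974,34.8,22.9,0,8,0,0,-0.974,34.8,22.9,0,8,0,0,-0.974,34.8,22.9,0,8,0,0,-0.974,34.8,22.9,0,8],
)

```text
t: 16.3
tcp_pos: [462.3, 270.3, 198.4]
orientation: [-0.001, 0.168, 0.986, -0.001]
contact_force: [0.9, -0.1, 1.0]
gripper_width: 80.3
```

```bash
python3 go.py 477.2 437 150 83.5
```

```text
16.3 [-0.98  0.24  0.43  1.86 -0.12  1.07  0.73] [462.3 270.3 198.4] [ 0.9 -0.1  1. ] 80.3
(array([-0.003, -0.003, -0.224]), array([ 4.11, 16.24,  4.8 ]))
```

Request:
move_arm(
  series=[0,0,-0.224,4.1,16.2,0,8,0,0,-0.224,4.1,16.2,0,8,0,0,-0.224,4.1,16.2,2,8,0,0,-0.224,4.1,16.2,4,8,0,0,-0.224,4.1,16.2,6,8],
)

```text
t: 16.8
tcp_pos: [476.8, 439.0, 136.2]
orientation: [-0.002, 0.057, 0.998, -0.001]
contact_force: [0.3, -0.6, -1.0]
gripper_width: 80.0
```

```bash
python3 - <<'E'
from h import *
eyes.camera("wrist")
cv2.imwrite("pics/w12.png",eyes.camera("wrist")["image"])
E
python3 go.py 477.2 437 25 83.5
```

```text
16.9 [-1.04  0.5   0.32  1.65 -0.18  1.03  0.79] [476.4 433.4 134.6] [-1.  -0.7  0.2] 80.5
(array([-0.009, -0.007, -0.005]), array([-0.11,  0.46, 10.96]))
```

View pics/w12.png

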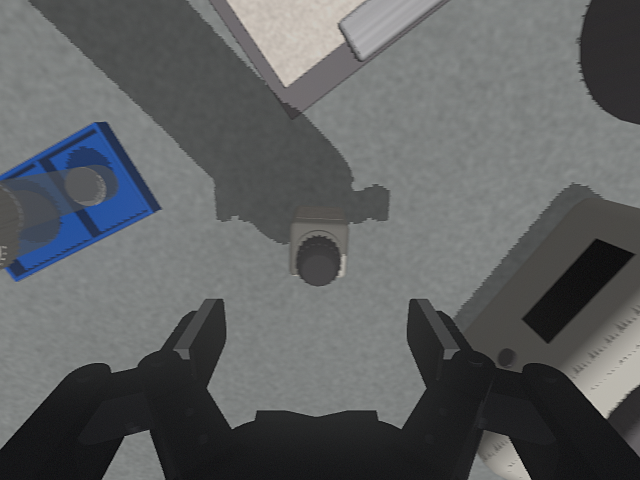

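The dropper is square to the jaws, with its cap at (319,262) centred. Descending.

Request:
move_arm(
  series=[0,0,0,0,0.1,3,8,0,0,0,0,0.1,6,8,0,0,0,0,0.1,9,8,0,0,0,0,0.1,10,8,0,0,0,0,0.1,10,8],
)

```text
t: 17.4
tcp_pos: [479.1, 434.8, 39.2]
orientation: [-0.001, 0.06, 0.998, -0.001]
contact_force: [-0.3, -0.4, 1.1]
gripper_width: 79.7
```

```bash
python3 go.py 477.2 437 25 83.5
```

```text
17.4 [-1.01  0.61  0.29  1.71 -0.22  0.86  0.82] [479.1 434.8  39.2] [-0.3 -0.4  1.1] 79.7
(array([-0.003, -0.002, -0.007]), array([0.21, 0.2 , 1.42]))
```

Request:
move_arm(
  series=[0,0,-0.005,0.1,0.2,0.7,8,0,0,-0.005,0.1,0.2,1.3,6,0,0,-0.005,0.1,0.2,1.3,6,0,0,-0.005,0.1,0.2,1.3,6],
)

```text
t: 17.8
tcp_pos: [479.2, 438.9, 28.0]
orientation: [0.0, 0.057, 0.998, 0.0]
contact_force: [-0.5, 0.3, -0.3]
gripper_width: 59.5
```

```bash
python3 go.py 477.2 437 25 83.5
```

```text
17.8 [-1.01  0.62  0.29  1.72 -0.22  0.83  0.83] [479.2 438.9  28. ] [-0.5  0.3 -0.3] 59.5
(array([ 0.001,  0.   , -0.001]), array([ 0.18, -0.21,  0.3 ]))
```

Request:
move_arm(
  series=[0,0,0,0.15,-0.1,0.2,6,0,0,0,0.15,-0.1,0.2,3.2,0,0,0,0.15,-0.1,0.2,3.2,0,0,0,0.15,-0.1,0.2,3.2,0,0,0,0.15,-0.1,0.2,3.2],
)

```text
t: 18.3
tcp_pos: [477.6, 437.9, 25.7]
orientation: [0.0, 0.057, 0.998, 0.0]
contact_force: [-0.1, 0.9, 1.5]
gripper_width: 39.5
```

```bash
python3 go.py 475.6 -270.8 140 74.3
```

```text
18.3 [-1.01  0.62  0.28  1.72 -0.22  0.83  0.83] [477.6 437.9  25.7] [-0.1  0.9  1.5] 39.5
(array([0.001, 0.   , 0.159]), array([ -7.92, -70.42, -11.46]))
```

Request:
move_arm(
  series=[0,0,0,0,0,-3,3.2,0,0,0,0,0,-7,3.2,0,0,0,0,0,-12,3.2,0,0,0,0,0,-14.5,3.2,0,0,0,0,0,-14.5,3.2],
)

```text
t: 18.8
tcp_pos: [479.9, 439.6, 175.5]
orientation: [0.003, 0.057, 0.998, 0.004]
contact_force: [0.1, 0.0, -1.2]
gripper_width: 39.4
```

```bash
python3 - <<'E'
from h import *
cv2.imwrite("pics/w13.png",eyes.camera("wrist")["image"])
E
python3 go.py 475.6 -270.8 170 74.3
```

```text
18.85 [-1.05  0.46  0.33  1.62 -0.17  1.09  0.78] [478.4 438.5 172.5] [-0.9  0.2 -1.9] 39.7
(array([0.004, 0.002, 0.159]), array([-7.85e+00, -7.05e+01,  3.00e-02]))
```

View pics/w13.png

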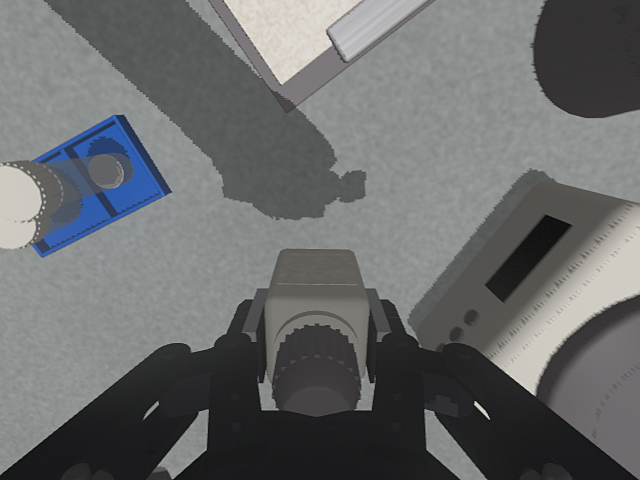

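The dropper is held square by its body. Carrying it over at z about 170.

Request:
move_arm(
  series=[0,0,0.16,-7.8,-70.5,0,3.2,0,0,0.16,-7.8,-70.5,0,3.2,0,0,0.16,-7.8,-70.5,0,3.2,0,0,0.16,-7.8,-70.5,0,3.2,0,0,0.16,-7.8,-70.5,0,3.2],
)

```text
t: 19.35
tcp_pos: [474.5, 185.3, 168.5]
orientation: [-0.001, 0.137, 0.991, -0.001]
contact_force: [0.7, -0.7, -0.5]
gripper_width: 39.8
```

```bash
python3 go.py 475.6 -270.8 170 74.3
```

```text
19.35 [-0.86  0.23  0.47  1.95 -0.12  0.99  0.96] [474.5 185.3 168.5] [ 0.7 -0.7 -0.5] 39.8
(array([-0.003, -0.003, -0.   ]), array([-12.46, -43.87,  -0.06]))
```

Request:
move_arm(
  series=[0,0,0,-12.4,-43.9,0,3.2,0,0,0,-12.4,-43.9,0,3.2,0,0,0,-12.4,-43.9,0,3.2,0,0,0,-12.4,-43.9,0,3.2,0,0,0,-12.4,-43.9,0,3.2],
)

```text
t: 19.85
tcp_pos: [474.6, -63.8, 168.9]
orientation: [-0.001, 0.137, 0.991, -0.0]
contact_force: [0.6, -0.4, -0.8]
gripper_width: 39.7
```

```bash
python3 go.py 475.6 -270.8 170 74.3
```

```text
19.85 [-0.52  0.19  0.63  2.02 -0.13  0.98  1.48] [474.6 -63.8 168.9] [ 0.6 -0.4 -0.8] 39.7
(array([-0.001, -0.003, -0.   ]), array([ -5.7 , -19.9 ,  -0.11]))
```

Request:
move_arm(
  series=[0,0,0,-5.7,-19.9,0,3.2,0,0,0,-5.7,-19.9,0,3.2,0,0,0,-5.7,-19.9,0,3.2,0,0,0,-5.7,-19.9,0,3.2,0,0,0,-5.7,-19.9,4,3.2],
)

```text
t: 20.35
tcp_pos: [478.3, -278.9, 133.3]
orientation: [0.005, 0.141, 0.99, -0.004]
contact_force: [0.5, 0.3, -1.2]
gripper_width: 39.7
```

Request:
move_arm(
  series=[0,0,0,0,0,3,3.2,0,0,0,0,0,5,3.2,0,0,0,0,0,5,3.2],
)

```text
t: 20.65
tcp_pos: [473.5, -267.3, 75.9]
orientation: [-0.005, 0.137, 0.991, 0.001]
contact_force: [-0.3, 0.7, -1.2]
gripper_width: 39.4
```

```bash
python3 - <<'E'
from h import *
eyes.camera("wrist")
cv2.imwrite("pics/w14.png",eyes.camera("wrist")["image"])
cv2.imwrite("pics/s14.png",cv2.resize(eyes.camera("side")["image"][200:400,280:520],None,fx=3,fy=3))
E
python3 go.py 475.6 -270.8 28 74.3
```

```text
20.8 [-0.07  0.46  0.64  1.94 -0.36  0.85  2.06] [ 477.3 -269.3   80.6] [-0.1 -0.6 -0.6] 39.1
(array([-0.   , -0.   , -0.001]), array([ 0.12, -0.19,  5.26]))
```

View pics/w14.png

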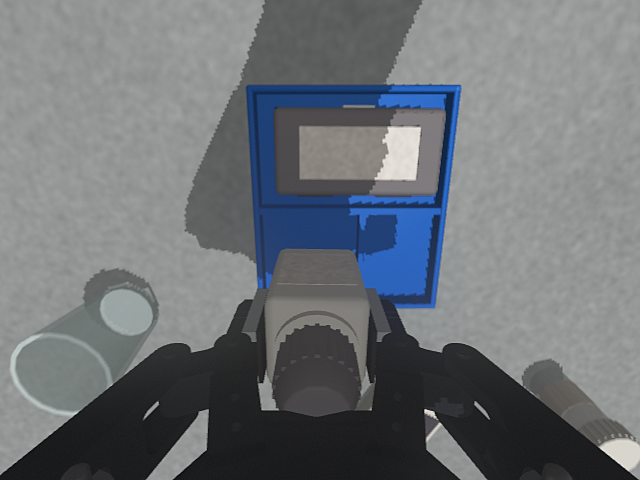

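View pics/s14.png

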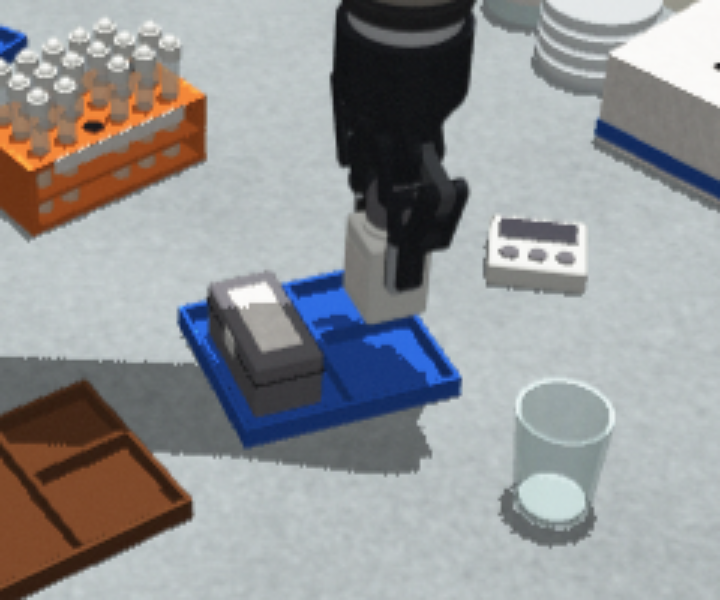

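Run:
```python
from h import *
c=eyes.camera("wrist")
a=np.deg2rad(-15.7);Rm=np.array([[np.cos(a),-np.sin(a)],[np.sin(a),np.cos(a)]])
def L(x,y,z): return np.r_[np.array([448.7,-237.2])+Rm@[x,y],z]
for p in [(-70,-60,15),(-70,60,15),(70,60,15),(2,-60,15),(2,8,15)]: print(p,proj(c,L(*p)).round(0))
s=env.read_state();print(s["tcp_pos"], cv2.__version__)
print("underside corners", proj(c,[L(35+i*20,-25+j*20,56) for i,j in ((-1,-1),(-1,1))]).round(0))
```

```text
(-70, -60, 15) [[249.  77.]]
(-70, 60, 15) [[465.  77.]]
(70, 60, 15) [[437. 301.]]
(2, -60, 15) [[257. 204.]]
(2, 8, 15) [[366. 204.]]
[ 477.86256482 -269.47247965   81.18378902] 4.12.0
underside corners [[274. 246.]
 [351. 246.]]
```

The predicted and seen tray and bottle corners agree to a few pixels, about 2–4 mm, against 11 mm of slack. Lowering.

Request:
move_arm(
  series=[0,0,0,0,-0.1,2,3.2,0,0,0,0,-0.1,3.6,3.2,0,0,0,0,-0.1,4.4,3.2,0,0,0,0,-0.1,4.8,3.2,0,0,0,0,-0.1,4.8,3.2],
)

```text
t: 21.35
tcp_pos: [476.9, -270.1, 32.2]
orientation: [-0.0, 0.137, 0.991, 0.0]
contact_force: [0.2, -0.3, -0.1]
gripper_width: 39.6
```

```bash
python3 go.py 475.6 -270.8 28 74.3
```

```text
21.35 [-0.03  0.53  0.59  1.97 -0.42  0.76  2.11] [ 476.9 -270.1   32.2] [ 0.2 -0.3 -0.1] 39.6
(array([ 0.   , -0.001, -0.001]), array([ 0.11, -0.11,  0.42]))
```

Request:
move_arm(
  series=[0,0,0,0,-0.1,0.25,3.2,0,0,0,0,-0.1,0.4,3.2,0,0,0,0,-0.1,0.45,3.2,0,0,0,0,-0.1,0.45,3.2],
)

```text
t: 21.75
tcp_pos: [477.2, -271.6, 28.7]
orientation: [0.001, 0.137, 0.991, -0.0]
contact_force: [-0.7, -0.1, 3.5]
gripper_width: 39.6
```

Request:
move_arm(
  series=[0,0,0,0,0,0,4.8,0,0,0,0,0,0,5.8,0,0,0,0,0,0,6.2,0,0,0,0,0,-1,6.2,0,0,0,0,0,-4,6.2],
)

```text
t: 22.25
tcp_pos: [474.8, -269.9, 66.6]
orientation: [-0.003, 0.137, 0.991, 0.001]
contact_force: [1.1, -0.3, 0.6]
gripper_width: 61.7
```

Request:
move_arm(
  series=[0,0,0,0,0,-5,6.2,0,0,0,0,0,-8,6.2,0,0,0,0,0,-11,6.2,0,0,0,0,0,-11,6.2],
)

```text
t: 22.65
tcp_pos: [479.3, -273.1, 182.8]
orientation: [0.005, 0.137, 0.991, -0.001]
contact_force: [0.6, -0.6, 0.3]
gripper_width: 61.9
```

```bash
python3 go.py 631.7 -122.2 120 74
python3 - <<'E'
from h import *
eyes.camera("wrist")
cv2.imwrite("pics/w15.png",eyes.camera("wrist")["image"])
cv2.imwrite("pics/s15.png",cv2.resize(eyes.camera("side")["image"][200:400,280:520],None,fx=3,fy=3))
E
python3 go.py 631.7 -122.2 160 74
```

```text
22.65 [-0.14  0.33  0.72  1.85 -0.25  1.04  1.97] [ 479.3 -273.1  182.8] [ 0.6 -0.6  0.3] 61.9
(array([-0.   ,  0.009,  0.004]), array([-10.51,  18.66,   6.37]))
22.8 [-0.14  0.33  0.72  1.86 -0.25  1.04  1.97] [ 476.4 -270.8  177.7] [-1.3  0.3 -0.6] 62.1
(array([ 0.001, -0.001,  0.005]), array([-10.92,  18.51,   1.77]))
```

View pics/w15.png

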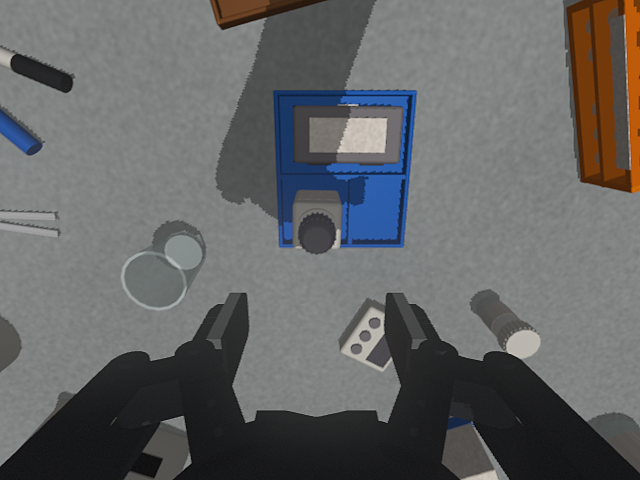

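View pics/s15.png

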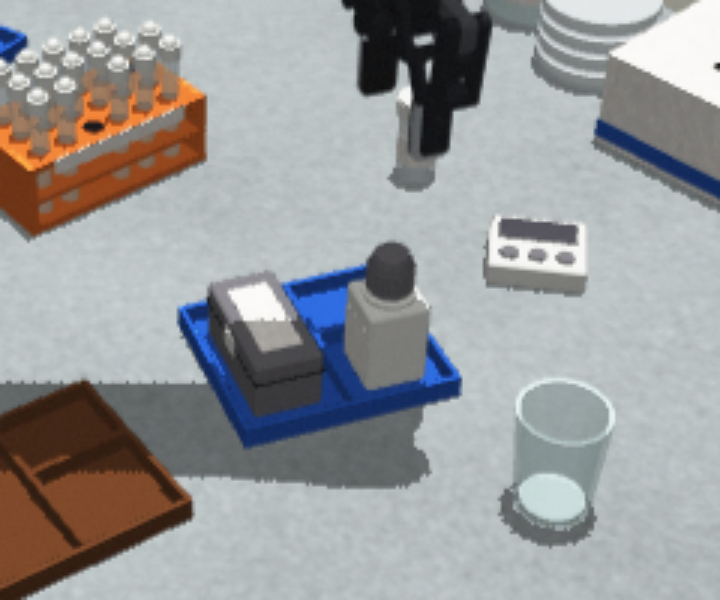

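The dropper is upright in the square compartment (side crop 388,330). Last is the small bottle. I'll turn the jaws to tray-x (−15.7°) so the fingers stay clear of the dropper on release.

Request:
move_arm(
  series=[0,0,1.57,-10.8,18.5,1.8,6.2,0,0,1.57,-10.8,18.5,1.8,6.2,0,0,1.57,-10.8,18.5,1.8,6.2,0,0,1.57,-10.8,18.5,1.8,6.2,0,0,1.57,-10.8,18.5,1.8,6.2],
)

```text
t: 23.3
tcp_pos: [633.9, -114.8, 156.7]
orientation: [-0.002, 0.489, 0.872, 0.001]
contact_force: [-1.3, 0.9, -0.1]
gripper_width: 62.2
```

```bash
python3 go.py 631.7 -122.2 120 -15.7
```

```text
23.3 [-0.43  0.58  0.79  1.65 -0.45  1.11  1.03] [ 633.9 -114.8  156.7] [-1.3  0.9 -0.1] 62.2
(array([-0.002, -0.003,  0.823]), array([-0.53, -0.57,  3.67]))
```

Request:
move_arm(
  series=[0,0,0.823,-0.2,-0.2,3.7,6.2,0,0,0.823,-0.2,-0.2,3.7,6.2,0,0,0.823,-0.2,-0.2,3.7,6.2,0,0,0.823,-0.2,-0.2,3.7,6.2,0,0,0.823,-0.2,-0.2,3.7,6.2],
)

```text
t: 23.8
tcp_pos: [629.0, -124.9, 121.0]
orientation: [-0.001, 0.777, 0.629, -0.001]
contact_force: [-0.6, 0.5, -0.7]
gripper_width: 62.0
```

```bash
python3 - <<'E'
from h import *
eyes.camera("wrist")
cv2.imwrite("pics/w16.png",eyes.camera("wrist")["image"])
E
python3 go.py 631.7 -122.2 39 -15.7
```

```text
23.9 [-0.51  0.69  0.95  1.69 -0.62  1.1   0.43] [ 629.1 -124.9  120.9] [-0.3  0.2 -0.2] 61.5
(array([-0.003,  0.002,  0.07 ]), array([0.33, 0.23, 8.19]))
```

View pics/w16.png

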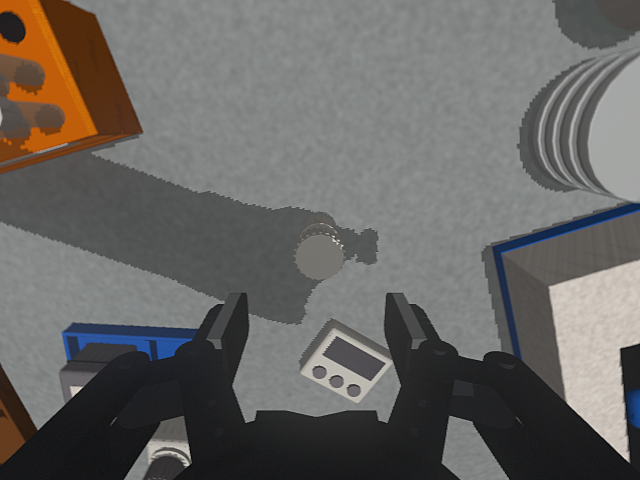

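The small bottle's cap at (320,257) is centred between the fingers, and the timer at (345,360) is well clear. Descending.

Request:
move_arm(
  series=[0,0,0.07,0.3,0.2,2,6.2,0,0,0.07,0.3,0.2,4.5,6.2,0,0,0.07,0.3,0.2,6.5,6.2,0,0,0.07,0.3,0.2,7.6,6.2,0,0,0.07,0.3,0.2,7.6,6.2],
)

```text
t: 24.4
tcp_pos: [631.2, -122.1, 44.8]
orientation: [-0.002, 0.797, 0.605, -0.001]
contact_force: [-0.4, 0.4, 0.0]
gripper_width: 62.1
```

```bash
python3 go.py 631.7 -122.2 39 -15.7
```

```text
24.4 [-0.47  0.78  0.89  1.73 -0.71  0.99  0.42] [ 631.2 -122.1   44.8] [-0.4  0.4  0. ] 62.1
(array([-0.004,  0.   ,  0.002]), array([0.01, 0.05, 0.58]))
```

Request:
move_arm(
  series=[0,0,0,0,0,0.5,5,0,0,0,0,0,0.5,2.4,0,0,0,0,0,0.5,2.4,0,0,0,0,0,0.5,2.4,0,0,0,0,0,0.5,2.4],
  force=35,
)

```text
t: 24.9
tcp_pos: [633.3, -122.7, 42.6]
orientation: [0.0, 0.797, 0.604, 0.0]
contact_force: [0.4, -0.1, 2.7]
gripper_width: 29.8
```

```bash
python3 go.py 495.2 -216 130 -15.7
```

```text
24.9 [-0.47  0.78  0.89  1.73 -0.71  0.98  0.42] [ 633.3 -122.7   42.6] [ 0.4 -0.1  2.7] 29.8
(array([ 0.001, -0.   ,  0.   ]), array([-12.71, -10.76,  -8.75]))
```

Request:
move_arm(
  series=[0,0,0,0,0,-2.5,2.4,0,0,0,0,0,-6,2.4,0,0,0,-4,-3.4,-8,2.4,0,0,0,-7.8,-6.6,-8,2.4,0,0,0,-10.5,-8.9,-8,2.4],
)

```text
t: 25.4
tcp_pos: [516.9, -201.5, 123.0]
orientation: [0.001, 0.797, 0.604, 0.0]
contact_force: [0.4, -0.4, -1.3]
gripper_width: 29.7
```

```bash
python3 go.py 495.2 -216 120 -15.7
```

```text
25.4 [-0.48  0.56  1.03  1.9  -0.57  1.01  0.54] [ 516.9 -201.5  123. ] [ 0.4 -0.4 -1.3] 29.7
(array([ 0.002,  0.   , -0.001]), array([-1.99, -1.69,  0.3 ]))
```

Request:
move_arm(
  series=[0,0,0,-2,-1.7,1,2.4,0,0,0,-2,-1.7,2.5,2.4,0,0,0,-2,-1.7,3.5,2.4,0,0,0,-2,-1.7,3.5,2.4,0,0,0,-2,-1.7,3.5,2.4],
)

```text
t: 25.9
tcp_pos: [498.0, -213.5, 86.7]
orientation: [0.0, 0.796, 0.605, -0.0]
contact_force: [-0.3, -0.7, -0.1]
gripper_width: 29.7
```

```bash
python3 - <<'E'
from h import *
cv2.imwrite("pics/w17.png",eyes.camera("wrist")["image"])
cv2.imwrite("pics/s17.png",cv2.resize(eyes.camera("side")["image"][200:400,280:520],None,fx=3,fy=3))
E
python3 go.py 495.2 -216 46 -15.7
```

```text
26.0 [-0.42  0.58  0.99  1.96 -0.61  0.93  0.61] [ 498.1 -213.9   87.2] [-0.5  0.2 -0.1] 29.6
(array([0.001, 0.   , 0.002]), array([-0.27, -0.22,  4.12]))
```

View pics/w17.png

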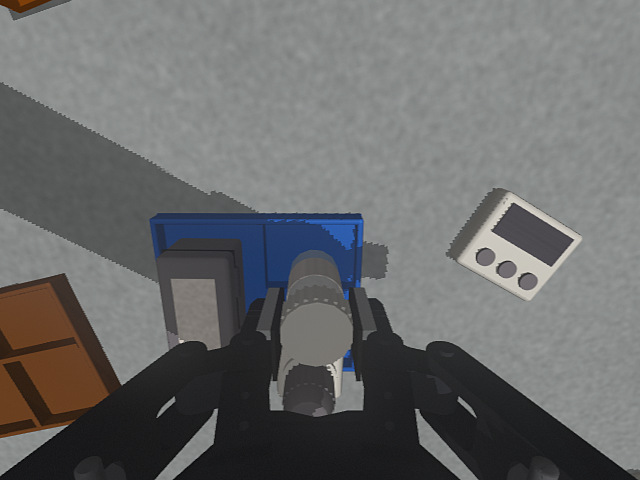

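View pics/s17.png

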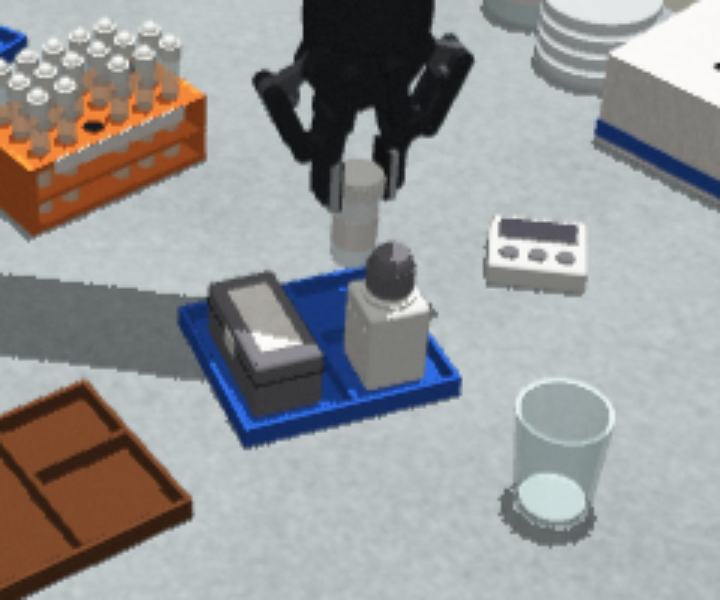

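The bottle is over the narrow compartment. The gripper body will clear the dropper top by about 25 mm. Lowering.

Request:
move_arm(
  series=[0,0,0,-0.2,-0.2,1.5,2.4,0,0,0,-0.2,-0.2,2.8,2.4,0,0,0,-0.2,-0.2,3.6,2.4,0,0,0,-0.2,-0.2,3.8,2.4,0,0,0,-0.2,-0.2,3.8,2.4],
)

```text
t: 26.5
tcp_pos: [494.1, -215.6, 48.3]
orientation: [-0.0, 0.797, 0.604, -0.0]
contact_force: [0.4, -0.1, -0.1]
gripper_width: 29.6
```

```bash
python3 go.py 495.2 -216 45.6 -15.7
```

```text
26.5 [-0.37  0.62  0.93  1.99 -0.66  0.87  0.65] [ 494.1 -215.6   48.3] [ 0.4 -0.1 -0.1] 29.6
(array([-0.001,  0.   , -0.   ]), array([-0.01,  0.12,  0.27]))
```

Request:
move_arm(
  series=[0,0,0,0,0,0.2,2.4,0,0,0,0,0,0.3,2.4,0,0,0,0,0,0.3,2.4,0,0,0,0,0,0.3,2.4],
)

```text
t: 26.9
tcp_pos: [494.6, -215.7, 46.1]
orientation: [0.0, 0.797, 0.604, 0.0]
contact_force: [-0.5, -1.0, 0.5]
gripper_width: 29.7
```

Request:
move_arm(
  series=[0,0,0,0,0,0.1,2.4,0,0,0,0,0,0.1,2.4],
)

```text
t: 27.1
tcp_pos: [494.7, -215.9, 45.6]
orientation: [0.0, 0.797, 0.604, 0.0]
contact_force: [-1.5, 0.9, 5.5]
gripper_width: 29.8
```

Contact of 5.5 N, so the bottle is on the floor. Releasing with limited opening.

Request:
move_arm(
  series=[0,0,0,0,0,0,3.8,0,0,0,0,0,0,4.6,0,0,0,0,0,0,4.8,0,0,0,0,0,-1,4.8,0,0,0,0,0,-4,4.8],
)

```text
t: 27.6
tcp_pos: [492.7, -214.6, 83.8]
orientation: [-0.002, 0.797, 0.604, -0.002]
contact_force: [0.0, 0.3, 0.6]
gripper_width: 48.0
```

Request:
move_arm(
  series=[0,0,0,0,0,-4,4.8,0,0,0,0,0,-9,4.8,0,0,0,0,0,-13,4.8,0,0,0,0,0,-13,4.8],
)

```text
t: 28.0
tcp_pos: [497.3, -218.2, 220.9]
orientation: [0.004, 0.797, 0.604, 0.003]
contact_force: [-0.4, -0.6, -0.1]
gripper_width: 47.6
```

```bash
python3 go.py 600 20 220 -15.7
```

```text
28.0 [-0.57  0.42  1.17  1.83 -0.43  1.16  0.47] [ 497.3 -218.2  220.9] [-0.4 -0.6 -0.1] 47.6
(array([ 0.011,  0.   , -0.   ]), array([25.71,  3.43,  0.12]))
```

Moving clear so the top camera can check everything.

Request:
move_arm(
  series=[0,0,0,23,3.4,0,4.8,0,0,0,23,3.4,0,4.8,0,0,0,23,3.4,0,4.8,0,0,0,23,3.4,0,4.8,0,0,0,23,3.4,0,4.8],
)

```text
t: 28.5
tcp_pos: [590.3, 1.6, 214.3]
orientation: [-0.001, 0.796, 0.606, 0.0]
contact_force: [0.8, -0.3, -0.5]
gripper_width: 48.0
```

Run:
```python
from h import *
t=eyes.camera("top");s=eyes.camera("side")
cv2.imwrite("pics/t18.png",t["image"]);cv2.imwrite("pics/s18.png",cv2.resize(s["image"][130:400,190:520],None,fx=2.2,fy=2.2))
```

```text
(no output)
```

View pics/t18.png

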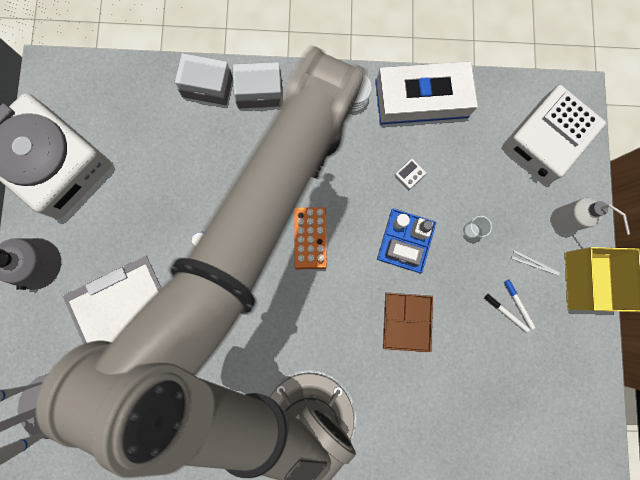

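View pics/s18.png

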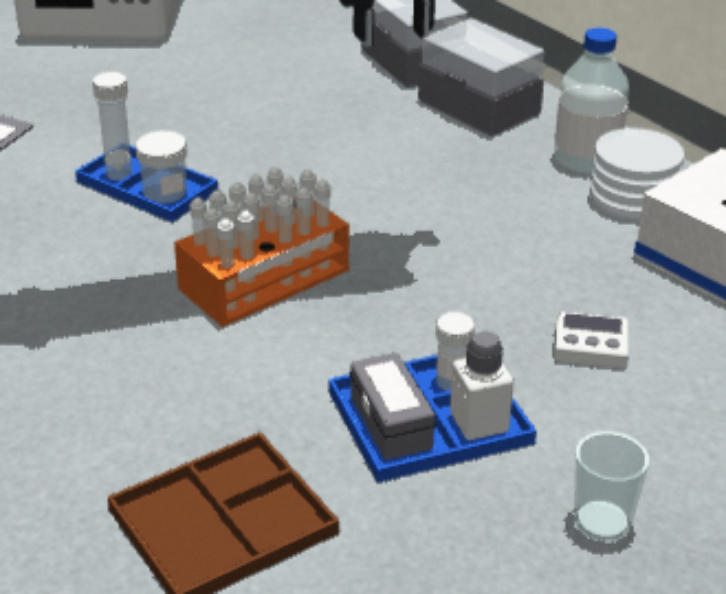

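The side view shows all five items upright and in place. I'll run one numeric check, then hand in.

Run:
```python
from h import *
s=eyes.camera("side"); t=eyes.camera("top")
sh=cv2.cvtColor(s["image"],cv2.COLOR_BGR2HSV); w=cv2.inRange(sh,(0,0,185),(180,40,255))
def cen(win):
    x0,y0,x1,y1=win; k,l,st,ce=cv2.connectedComponentsWithStats(w[y0:y1,x0:x1]); i=1+np.argmax(st[1:,4]); return ce[i]+[x0,y0]
for n,P,z in (("tube",[419,268.6],119),("jar",[441.1,204.3],65),("small",[495.2,-216],68)):
    p=proj(s,np.r_[P,z])[0]; x,y=p.astype(int); c=cen((x-18,y-9,x+18,y+7)); print(n,"pred",p.round(1),"seen",c.round(1),"->",cast(s,c,z)[0,:2].round(1))
a=cv2.imread("pics/top0.png")
for n,(x0,y0,x1,y1) in dict(timer=(393,155,430,192),beaker=(460,212,496,246),rack=(293,205,327,245),brown=(380,290,436,355)).items():
    d=cv2.absdiff(a[y0:y1,x0:x1],t["image"][y0:y1,x0:x1]).max(2); print(n,(d>60).sum(),d.size)
print(env.read_state()["t"])
order.close_job()
```

```text
tube pred [239.1 165.1] seen [238.3 162.8] -> [422.9 280.2]
jar pred [262.8 194. ] seen [264.4 191.2] -> [450.5 213.5]
small pred [397.6 275.3] seen [396.2 273. ] -> [ 497.7 -209. ]
timer 0 1369
beaker 0 1224
rack 640 1360
brown 0 3640
28.7
the job is handed in; nothing more can be done
```

Both kits are made up and the job was handed in at about 28.7 s of the 120 s allowed. I placed them in the order asked: jar, tube, slide box, dropper, small bottle.

**What the last checks showed**
- **Placement:** in the last side view the tube and jar stand upright in their own compartments of the two-part tray. The slide box lies flat, and the dropper and small bottle stand upright, in the blue three-part tray. The gripper was clear of everything.
- **Contact at release:** the tube, slide box, dropper and small bottle each showed a light upward force of 3–8 N before I let go. The jar was lowered to its computed height with no contact force reading.
- **Left alone:** the timer, beaker and brown tray are unchanged, pixel for pixel, from the first top picture.

**Checks that disagreed or were not clean**
- **Cap positions:** the side view put the cap centres 2–3 pixels above the prediction, which is 7–13 mm when cast onto the cap plane. I take this to be mask bias, since the tool positions at release were within about 1 mm of target, but I did not trace it further.
- **Rack:** its picture comparison was spoiled by the arm's shadow (640 of 1360 pixels differ). By eye it has not moved, and the gripper never came near it at rack height.
- **Two-part tray:** the arm hid it from the top camera in the final picture, so it was checked only from the side.

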